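# Load a case through the test box flap

### The job

Load the flat black case into the bench test box: using only the fingertips, push it along the wooden apron, in through the hanging metal flap, until it drops over the sill and lies flat on the box floor, then take the hand out and let the flap swing fully shut. Do not pinch, force, lift or tip up the case, and leave the spools, the screwdriver and the jar where they are.

Things in the scene. Friction and masses are not known exactly. Their poses are not given: they have to be found in the camera images.
- test_box: Grey bench test box with a wooden apron in front; fixed, place and yaw vary. Origin: table level, under the middle of the sill, where apron ends and box begins. +x: push direction, into the box; +y: left; z up. Apron: level, x -250 to 0 mm, |y| to 125, top z 30, no rims. Inside: floor z 15, x 0 to 200, side walls at y +-65, end wall x 200; clear fixed roof, z 149 to 154.
- sill (a point): Middle of the sill at the apron's top (x 0, y 0, z 30 mm of the test box): the lower middle of the mouth, which spans y -65 to +65 and z 30 to the hinge rod. Beside the mouth the front is solid, to |y| 125, z 150. Behind the sill is a 15 mm step down to the box floor.
- flap_rod (a point): Middle of the flap's hinge rod, 11 mm thick, at x 0, y 0, z 142 mm of the test box, along its y.
- flap (a joint): Aluminium flap in the mouth, 126 mm wide, 101 tall, 3 thick, 90 g, hung from the rod; lower edge 8 mm above the sill. 0 = shut, against its stop, lower edge 6 to 9 mm inside the sill; grows (rad) as that edge swings into the box, to 1.45; cannot swing outward. The case may push it open (about 1 N). Shut, it clears a case lying on the floor. Left free it falls shut, damped, in 1.5 to 2 s.
- case: Flat black plastic case 110 (x) by 64 (y) by 22 mm high, about 0.2 kg, with rounded edges, lying loose on the apron with its long x axis roughly along the push direction and its front end facing the flap. Origin: centre of its underside, z up. It may lie up to 65 mm to either side of the mouth's middle.
- small_spool: Small wooden spool of copper wire, 32 mm diameter, 36 mm high, standing on the apron's front corner at the left (+y) side of the mouth. Origin: centre of its underside. To be left alone.
- big_spool: Wooden spool of copper wire, 64 mm diameter, 62 mm high, standing on the table. Origin: centre of its underside. To be left alone.
- screwdriver: Screwdriver lying on the table. To be left alone.
- jar: Closed glass jar, 56 mm diameter, 75 mm high, standing on the table. Origin: centre of its underside. To be left alone.
Things that resemble listed ones, but are neither listed nor needed, are in the scene too. Of the things that look like the case, the smallest one is meant.

How it is judged (in metres and radians):
On the way, in this order (a step that is already met when the one before it is completed fails the run):
1. the flap is pushed open (over 0.2 rad) with the case in the mouth (value of joint flap above 0.2 rad and x of case in the frame of test_box above -0.06 m), for 0.1 s.
2. the case is wholly through the mouth (x of case in the frame of test_box above 0.057 m), for 0.1 s.
At the end, for the whole second after the job is handed in: The case lies flat (within 0.07 rad) and at rest on the inner floor of the test box, its centre more than 57 mm beyond the sill, and the flap hangs shut (within 0.05 rad) (x of case in the frame of test_box between 0.057 and 0.17 m and z of case in the frame of test_box below 0.0195 m and angle between case's own z axis and vertical below 0.07 rad and value of joint flap below 0.05 rad and linear speed of case below 0.02 m/s and velocity of joint flap below 0.1 rad/s and y of case in the frame of test_box between -0.06 and 0.06 m); the robot touches nothing.
It fails at once if the case is lifted (its underside's centre more than 15 mm above the apron) (z of case in the frame of test_box above 0.045 m).
It fails at once if the case is tipped up (over 0.5 rad) (angle between case's own z axis and vertical above 0.5 rad).
It fails at once if the case is pinched or forced (over 25 N from the fingers) (contact force between the fingers and case above 25 N).
It fails at once if the case is pushed with something other than the fingers (contact force between the arm and case above 3 N).
It fails at once if a spool, the screwdriver or the jar is disturbed (moved over 15 mm) (distance of any of small_spool, big_spool, screwdriver, jar from where it was at the start of the episode above 0.015 m).
It also fails if it takes over 64 s, if anything falls off the work surface, if the arm or the gripper's body presses on something with over 40 N, if the wrist force passes 120 N, or if a joint passes its speed limit or range.

### The arm

A 6-joint arm with a two-finger parallel gripper is mounted at the origin on the work surface. World frame = base frame: x ahead of the robot, y to its left, z up, the work surface at z = 0. Lengths are in mm, angles in rad, forces in N, time in s.
With the tool pointing down it reaches from about 250 to 775 mm from the base axis. Payload 4 kg.
Tool frame: the origin (TCP) lies at the very end of the fingers, on their centre line; the grasp point (between the pads) lies 19 mm behind it; z points along the fingers, y is the direction in which the jaws open and shut (so a half turn about z gives the same grasp; the last joint's range is limited). The gripper opens to 94 mm and grips with 3 to 60 N. Pads are 16 mm wide; open, the fingers measure 119 mm over their backs; the gripper's body (75 mm by 177 mm) begins 78 mm behind the grasp point.
Start: joints at [1.179, 0.087, 1.371, -0, 1.684, -0.103], TCP at [156.652, 527.242, 171.106] pointing down, gripper open.
Joint ranges: [-3.1, 3.1], [-0.76, 2.03], [0.27, 2.55], [-1.08, 4.22], [0.17, 2.65], [-2.57, 2.57]. Speed limits (rad/s): [2.79, 2.79, 3.14, 3.14, 3.14, 3.14].

### API

Orientations are given as a rotation vector (axis times angle).
In Python, from plant import readout, viewer, job, regions_of, landmark_of gives the robot as it stands.
- The arm moves only by the tool arm_command, never from a script. Its argument "steps" is a list of rows, each a list of 5 numbers: the shift along the tool's x, y, z in mm, then the turn about the tool's z in degrees, then the finger opening in mm, from 0 to 94. In form: [[dx, dy, dz, turn, fingers], ...]. A call has 1 to 10 rows; each row is the pose to reach, as a shift and turn from the pose commanded when the call began, along the tool's axes at that moment; what a row does not reach only later rows make up. A row lasts 1/8 s, in which the tool goes at most 62.5 mm and 10.7 degrees, less where a joint would pass 70% of its speed; a pose out of reach is approached as far as the arm can. A call with a gripper value outside its range is refused whole. The fingers move at their own pace and stop on an object; "force" is the grip in N (left out, the last holds). Time passes only in rows, so rows that repeat a pose let the fingers close. It gives the time, the measured TCP pose, the force and the opening at its end, in the units of the state.
- readout.read_state(): the state, without advancing time (a new reading comes with each control period).
- viewer.capture(name): name is "scene" or "top"; returns a dict with "color" (480x640x3 uint8, blue, green, red), "fx", "fy", "cx", "cy" (pixels), "dist_coeffs" ([k1, k2, p1, p2, k3] as OpenCV has them; the pictures are not rectified), "extrinsics" (4x4, takes a point from world to camera coordinates). Camera axes: x right, y down, z forward; pixel columns grow to the right and rows downward; lengths in mm; the calibration is good to about 2 mm. A picture is of the moment at which its call begins. There is no depth.
- job.sign_off(): hands the job in, once; it reports no verdict.
Trained networks look in the newest picture that a camera, given by its name, has taken for a name from the list of things; names that differ only in an ending like _2 or _b are one class to them, and where a whole thing is asked for, a point or a joint stands for the part that bears it (a point fixed in the world has none). Each returns a list of dicts, best first, with "score" (0 to 1); they miss things now and then, are a little off and sometimes report something else, mostly with a low value. They report only what shows in the picture. A call takes as long as a camera call. They do not tell look-alikes from the thing itself.
- regions_of(query, camera): "region" (480x640 bool, what is visible of it).
- landmark_of(query, camera): "position" ([x, y, z] in mm, in world coordinates, good to about 4 mm: a listed point, or the origin of a listed thing).
The state is a dict: "clock": time; "qpos": joint angles; "joint_velocities": joint speeds; "joint_torque": joint torques, N m; "ee_pos": TCP position; "tool_rot": TCP orientation; "contact_force": force on the tool from outside, world axes, zero at the start; "moment": the same for the moment, N m; "opening": finger opening in mm.
Only numpy, scipy, OpenCV 4.12 (cv2) and the standard library are available. Lean on these libraries where they do the work, as an engineer would, in place of code of your own. Each camera call takes 0.05 s, during which the arm holds its last target.

## Working session

There is one attempt and no reset: what is moved stays moved. The work goes in short steps, Python scripts to look and compute and a tool call to move; the robot and the scene stay as the last step left them, time stands still between calls to the robot, and variables do not carry over. Pictures are saved under pics/ and viewed, and the job is handed in when it is done.

Besides the shell and the picture viewer there is one more tool, called after ">>>" as name([rows], argument=value, ...), one row to a line, values as JSON. arm_command: Moves the arm, as the interface text tells. Its arguments: {"type":"object","properties":{"steps":{"type":"array"},"force":{"type":"number"}},"required":["steps"]}

```bash
mkdir -p pics; ls; python3 - <<'E'
from plant import readout, viewer, job, regions_of, landmark_of
import cv2
s=readout.read_state();print(s)
for n in("scene","top"):
    c=viewer.capture(n);cv2.imwrite(f"pics/{n}0.png",c["color"])
    print(n,c["fx"],c["fy"],c["cx"],c["cy"],c["dist_coeffs"],c["extrinsics"])
    for q in("sill","flap_rod","case","small_spool","big_spool","screwdriver","jar","test_box"):
        print(q,[( [round(float(v)) for v in r["position"]],round(r["score"],2)) for r in landmark_of(q,n)])
print(readout.read_state()["clock"])
E
```

```text
pics
{'clock': 0.0, 'qpos': array([ 1.17889615e+00,  8.79439837e-02,  1.37224392e+00, -3.70818158e-05,
        1.68354608e+00, -1.03095506e-01]), 'joint_velocities': array([1.06307641e-03, 7.78037970e-04, 7.43951408e-04, 2.36997532e-04,
       6.92028246e-05, 1.12356917e-03]), 'joint_torque': array([-1.30951554e-03, -3.40188503e+01, -3.02420104e+01,  7.16160913e-02,
        3.30342539e-02, -1.66884456e-04]), 'ee_pos': array([156.42692723, 526.65466043, 169.91548709]), 'tool_rot': array([-0.45201419, -3.10840884,  0.00327477]), 'contact_force': array([-0.52758961,  0.17188995, -0.07330989]), 'moment': array([ 0.01320691, -0.04631599, -0.03916103]), 'opening': 94.11339988934083}
scene 490.6822258930739 490.6822258930739 317.62344259993 235.43186175431063 [-0.11392855  0.          0.          0.          0.        ] [[-8.57594403e-01  5.14028277e-01  1.75148658e-02  5.65048298e+02]
 [ 3.31123122e-01  5.77856396e-01 -7.45948700e-01 -3.32141231e+01]
 [-3.93559803e-01 -6.33921853e-01 -6.65773059e-01  1.22072473e+03]
 [ 0.00000000e+00  0.00000000e+00  0.00000000e+00  1.00000000e+00]]
sill [
[... 290 characters left out ...]
9037183597 236.72202127782754 [-0.00274341  0.          0.          0.          0.        ] [[-1.99831775e-03 -9.99893209e-01  1.44768154e-02 -1.40378227e+02]
 [-9.89923728e-01 -7.17654643e-05 -1.41601581e-01  5.86192191e+02]
 [ 1.41587499e-01 -1.46139080e-02 -9.89817869e-01  9.87614314e+02]
 [ 0.00000000e+00  0.00000000e+00  0.00000000e+00  1.00000000e+00]]
sill [([560, 98, 29], 0.81)]
flap_rod [([564, 104, 143], 0.8)]
case [([854, 61, 2], 0.69), ([578, -48, 29], 0.65), ([284, -250, -3], 0.65), ([789, -90, -5], 0.27)]
small_spool [([458, 112, 29], 0.63)]
big_spool [([788, -93, -3], 0.76)]
screwdriver [([651, -394, 5], 0.74)]
jar [([431, -356, -2], 0.82)]
test_box [([562, 104, 0], 0.67)]
0.9
```

View pics/scene0.png

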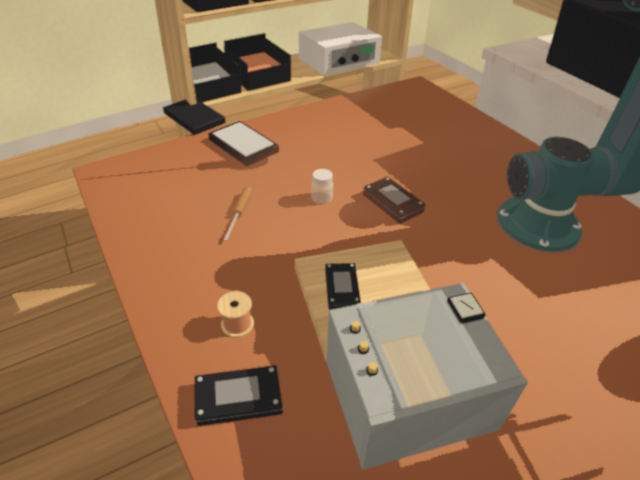

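View pics/top0.png

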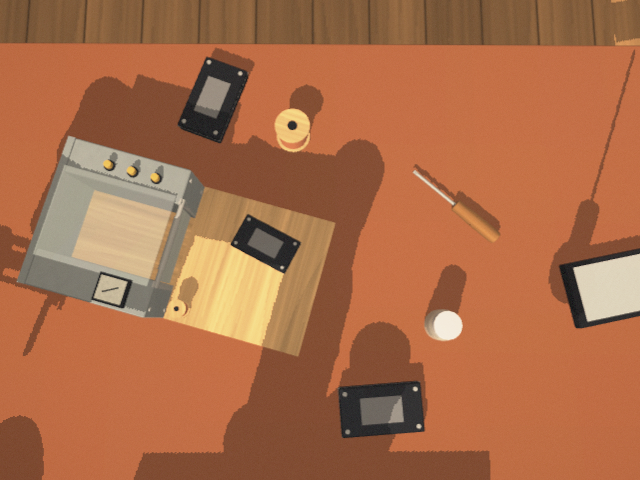

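The top view shows the apron (right corners near px (335,222) and (298,355)), the case at about (265,243) turned relative to the push axis, and the small spool at (177,308). Next I'll measure the geometry.

```bash
cat > h.py <<'E'
import numpy as np, cv2
from plant import readout, viewer, job, regions_of, landmark_of
def bp(c,px,z):
    K=np.array([[c["fx"],0,c["cx"]],[0,c["fy"],c["cy"]],[0,0,1]])
    u=cv2.undistortPoints(np.array(px,float).reshape(-1,1,2),K,np.array(c["dist_coeffs"])).reshape(-1,2)
    E=np.array(c["extrinsics"]);R,t=E[:3,:3],E[:3,3];o=-R.T@t
    d=np.c_[u,np.ones(len(u))]@R
    return o+d*((z-o[2])/d[:,2])[:,None]
def pj(c,P):
    K=np.array([[c["fx"],0,c["cx"]],[0,c["fy"],c["cy"]],[0,0,1]])
    E=np.array(c["extrinsics"]);r,_=cv2.Rodrigues(E[:3,:3])
    return cv2.projectPoints(np.array(P,float).reshape(-1,1,3),r,E[:3,3],K,np.array(c["dist_coeffs"]))[0].reshape(-1,2)
def rect(c,reg,z):
    cs,_=cv2.findContours(reg.astype(np.uint8),cv2.RETR_EXTERNAL,cv2.CHAIN_APPROX_NONE)
    k=max(cs,key=cv2.contourArea).reshape(-1,2)
    w=bp(c,k,z)[:,:2]
    (cx,cy),(a,b),an=cv2.minAreaRect(w.astype(np.float32))
    if a<b: an+=90;a,b=b,a
    an=an%180
    return cx,cy,a,b,an
E
python3 - <<'E'
from h import *
for n in("top","scene"):
    c=viewer.capture(n)
    for r in regions_of("case",n): print(n,round(r["score"],2),r["region"].sum(),[round(float(v),1) for v in rect(c,r["region"],46)])
    if n=="top":
        print(bp(c,[(335,222),(298,355)],30).round(1))
        im=c["color"]; cv2.imwrite("pics/topcrop.png",cv2.resize(im[130:370,10:350],None,fx=2.3,fy=2.3,interpolation=cv2.INTER_CUBIC))
E
```

```text
top 0.8 2189 [573.6, -45.3, 112.1, 65.1, 60.9]
top 0.78 3624 [844.7, 54.9, 149.0, 90.0, 159.3]
top 0.7 4204 [285.8, -247.9, 144.8, 86.3, 94.2]
[[ 615.2 -170.4   30. ]
 [ 375.8 -103.3   30. ]]
scene 0.86 1475 [577.7, -41.7, 130.6, 67.4, 60.3]
scene 0.67 1638 [310.5, -220.6, 163.3, 106.3, 94.2]
scene 0.67 4368 [861.8, 78.2, 143.3, 98.1, 159.0]
```

View pics/topcrop.png

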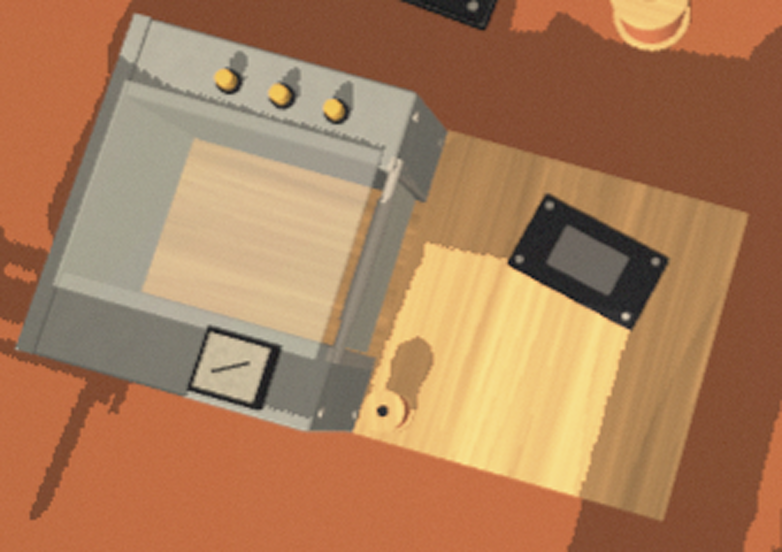

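```bash
python3 - <<'E'
from h import *
from scipy.spatial.transform import Rotation as Ro
from scipy.optimize import least_squares
s=readout.read_state()
R=Ro.from_rotvec(s["tool_rot"]).as_matrix();print(R.round(3))
c=viewer.capture("top")
px=np.array([(335.2,222.6),(297.8,356.1),(204.3,186.5),(164.3,318.3)])
loc=np.array([(-250,-125,30),(-250,125,30),(0,-125,30),(0,125,30)],float)
def W(p,L):
    a=p[2];M=np.array([[np.cos(a),-np.sin(a)],[np.sin(a),np.cos(a)]])
    return np.c_[L[:,:2]@M.T+p[:2],L[:,2]]
f=lambda p:(pj(c,W(p,loc))-px).ravel()
r=least_squares(f,[563,103,1.297]);print(r.x,np.degrees(r.x[2]),r.fun.round(1))
p=r.x
im=c["color"].copy()
def draw(im,c):
    for L,col in(([(-250,-125,30),(-250,125,30),(0,125,30),(0,-125,30)],(0,255,0)),([(0,-65,30),(0,65,30),(0,65,142),(0,-65,142)],(255,0,0)),([(0,-65,154),(0,65,154),(200,65,154),(200,-65,154)],(0,0,255)),([(0,-125,150),(0,125,150)],(255,0,255))):
        q=pj(c,W(p,np.array(L,float)));cv2.polylines(im,[(q*16).astype(np.int32)],True,col,1,cv2.LINE_AA,4)
draw(im,c)
cv2.imwrite("pics/ov_top.png",cv2.resize(im[130:370,10:350],None,fx=2.3,fy=2.3,interpolation=cv2.INTER_CUBIC))
c=viewer.capture("scene");im=c["color"].copy();cv2.imwrite("pics/scr.png",cv2.resize(im[230:470,290:530],None,fx=2.4,fy=2.4,interpolation=cv2.INTER_CUBIC));draw(im,c)
cv2.imwrite("pics/ov_sc.png",cv2.resize(im[230:470,290:530],None,fx=2.4,fy=2.4,interpolation=cv2.INTER_CUBIC))
E
```

```text
[[-0.959  0.285 -0.   ]
 [ 0.285  0.959  0.   ]
 [ 0.     0.    -1.   ]]
[561.06217347 103.4895355    1.29964993] 74.46445604153358 [ 0.  -0.3  0.5  0.1  0.3  0.  -0.9  0.1]
```

View pics/ov_top.png

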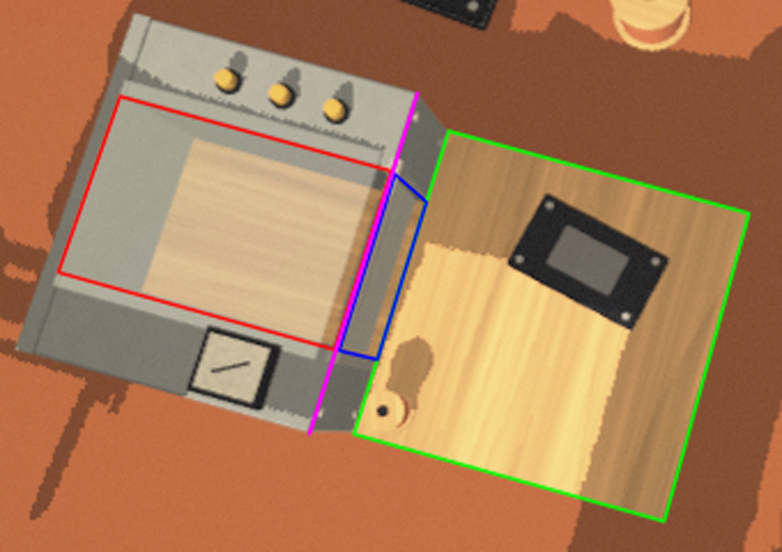

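View pics/ov_sc.png

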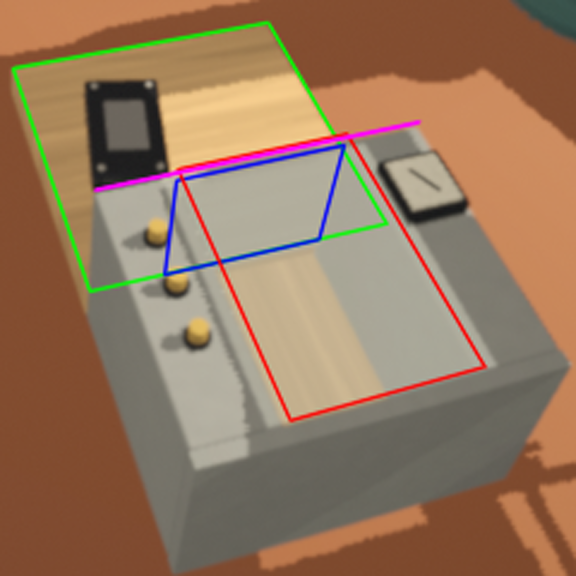

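View pics/scr.png

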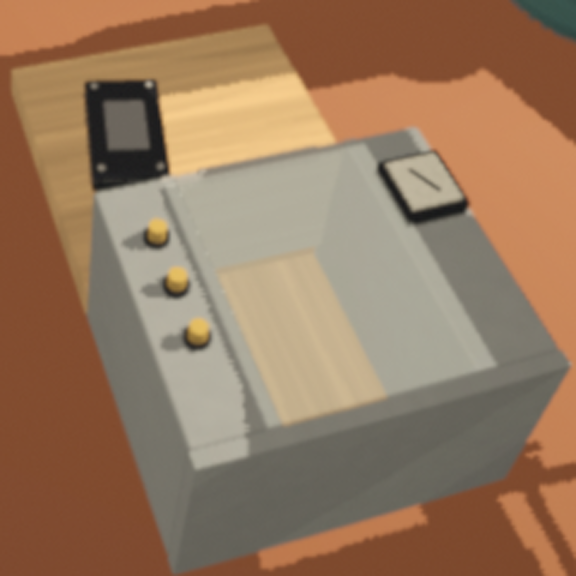

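The fitted overlays match: sill origin is at (561,103.5), yaw 74.46°. In the box frame the case is at (-140,-52) with yaw about -13.5°. The tool's y axis is nearly parallel to the push direction. First I'll lift and travel towards the case's right side.

>>> arm_command([
  [0,0,-60,-1,60],
  [-633,-434,-60,-1,60],
  [-633,-434,-60,-1,60],
  [-633,-434,-60,-1,60],
  [-633,-434,-60,-1,60],
  [-633,-434,-60,-1,60],
  [-633,-434,-60,-1,60],
  [-633,-434,-60,-1,60],
  [-633,-434,-60,-1,60],
  [-633,-434,-60,-1,60],
])

```text
clock: 2.45
ee_pos: [511.9, 88.4, 231.4]
tool_rot: [0.425, 3.112, 0.001]
contact_force: [0.5, 0.7, 0.3]
opening: 59.7
```

```bash
cat >> h.py <<'E'
from scipy.spatial.transform import Rotation as Ro
P=np.array([561.06,103.49,1.29965])
def rot(a): return np.array([[np.cos(a),-np.sin(a)],[np.sin(a),np.cos(a)]])
def tobox(w): return rot(P[2]).T@(np.array(w[:2])-P[:2])
def toworld(b): return rot(P[2])@np.array(b[:2])+P[:2]
def st(pr=True):
    s=readout.read_state();R=Ro.from_rotvec(s["tool_rot"]).as_matrix()
    b=tobox(s["ee_pos"]); ya=np.degrees(np.arctan2(R[1,1],R[0,1])-P[2])
    print("t",round(s["clock"],2),"box",b.round(1),"z",round(s["ee_pos"][2],1),"tooly-yaw rel box",round(ya,2),"open",round(s["opening"],1),"F",np.r_[rot(P[2]).T@s["contact_force"][:2],s["contact_force"][2]].round(1),"q6",round(s["qpos"][5],2),"tilt",round(R[2,2],4),"qd",np.abs(s["joint_velocities"]).max().round(3))
    return s,R
def togo(b,z):
    s,R=st(); d=np.r_[toworld(b)-s["ee_pos"][:2],z-s["ee_pos"][2]]
    print("move tool",(R.T@d).round(1))
E
python3 -c "
from h import *
togo((-145,-122),230)"
```

```text
t 2.45 box [-27.7  43.4] z 231.4 tooly-yaw rel box -0.02 open 59.7 F [ 0.8 -0.3  0.3] q6 -1.24 tilt -1.0 qd 0.835
move tool [-165.4 -117.2    1.4]
```

>>> arm_command([
  [-165,-117,0,0,60],
  [-165,-117,0,0,60],
  [-165,-117,0,0,60],
  [-165,-117,0,0,60],
  [-165,-117,0,0,60],
])

```text
clock: 3.08
ee_pos: [638.3, -67.0, 230.3]
tool_rot: [-0.426, -3.111, -0.001]
contact_force: [-1.1, 0.5, -0.1]
opening: 60.1
```

```bash
python3 - <<'E'
from h import *
togo((-145,-122),37)
for n in("top","scene"):
    c=viewer.capture(n);cv2.imwrite(f"pics/{n}1.png",c["color"])
E
```

```text
t 3.08 box [-143.6 -120.1] z 230.3 tooly-yaw rel box -0.07 open 60.1 F [ 0.2  1.2 -0.1] q6 -1.49 tilt -1.0 qd 0.043
move tool [ -2.3  -1.5 193.2]
```

View pics/top1.png

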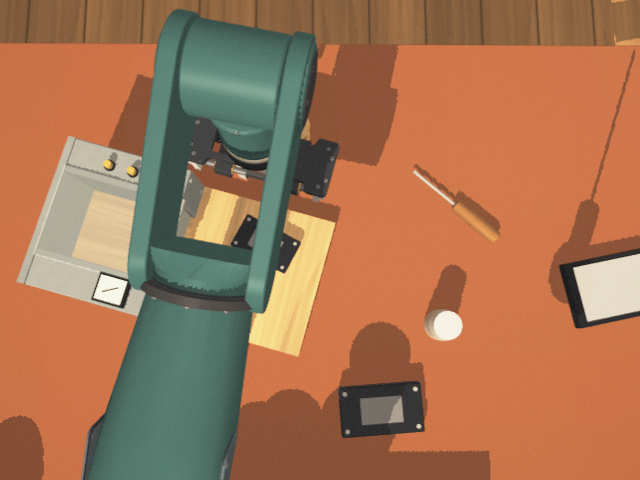

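View pics/scene1.png

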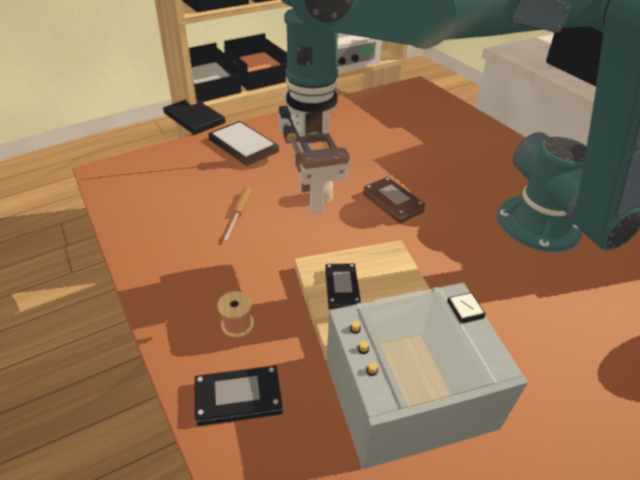

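```bash
python3 - <<'E'
import cv2
a=cv2.imread("pics/scene1.png")[80:230,250:400];cv2.imwrite("pics/z1.png",cv2.resize(a,None,fx=4,fy=4,interpolation=cv2.INTER_CUBIC))
a=cv2.imread("pics/top1.png")[100:210,170:350];cv2.imwrite("pics/z2.png",cv2.resize(a,None,fx=4,fy=4,interpolation=cv2.INTER_CUBIC))
E
```

```text
(no output)
```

View pics/z1.png

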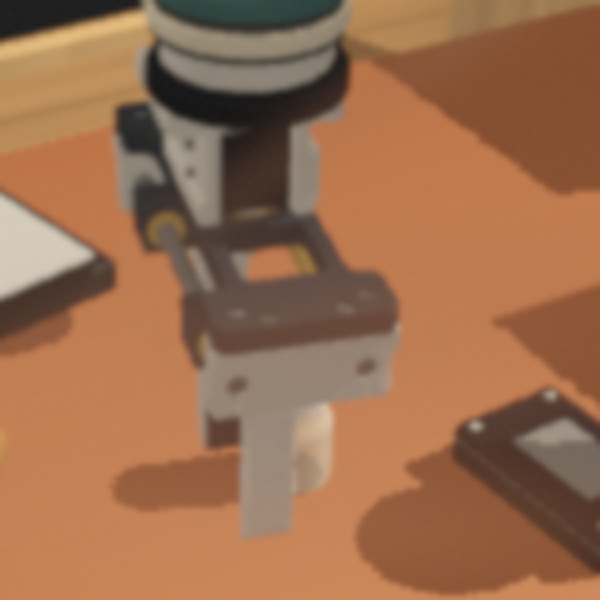

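View pics/z2.png

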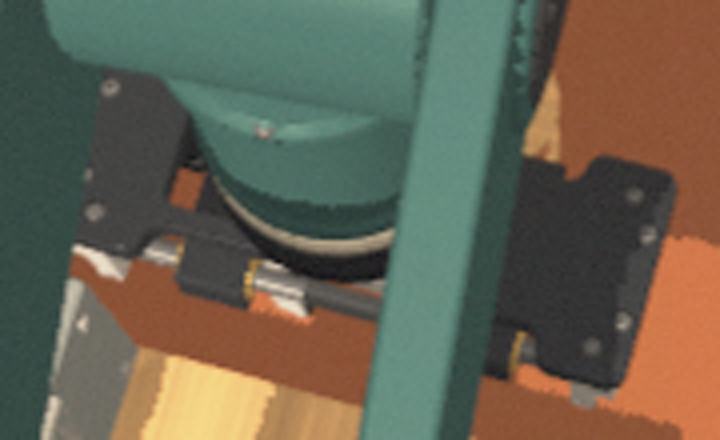

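```bash
cat > grip.py <<'E'
from h import *
def boxl(x0,x1,y0,y1,z0,z1):
    v=np.array([(x,y,z) for x in(x0,x1) for y in(y0,y1) for z in(z0,z1)],float)
    e=[(i,j) for i in range(8) for j in range(i) if bin(i^j).count("1")==1]
    return v,e
def over(c,im,s,boxes):
    R=Ro.from_rotvec(s["tool_rot"]).as_matrix()
    for b,col in boxes:
        v,e=boxl(*b); q=pj(c,v@R.T+s["ee_pos"])
        for i,j in e: cv2.line(im,tuple(int(k*16) for k in q[i]),tuple(int(k*16) for k in q[j]),col,1,cv2.LINE_AA,4)
E
python3 - <<'E'
from grip import *
s=readout.read_state()
o=s["opening"]/2
B=[((-8,8,o,o+12.5,-97,0),(0,255,0)),((-8,8,-o-12.5,-o,-97,0),(0,255,0)),((-37.5,37.5,-88.5,88.5,-130,-97),(255,0,0))]
for n,(y0,y1,x0,x1) in(("top",(90,215,160,350)),("scene",(80,230,250,400))):
    c=viewer.capture(n);
    im=cv2.resize(c["color"],None,fx=4,fy=4,interpolation=cv2.INTER_CUBIC)
    c4=dict(c);
    for k in("fx","fy","cx","cy"): c4[k]=c[k]*4
    over(c4,im,s,B)
    cv2.imwrite(f"pics/ov1{n}.png",im[y0*4:y1*4,x0*4:x1*4])
E
```

```text
(no output)
```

View pics/ov1top.png

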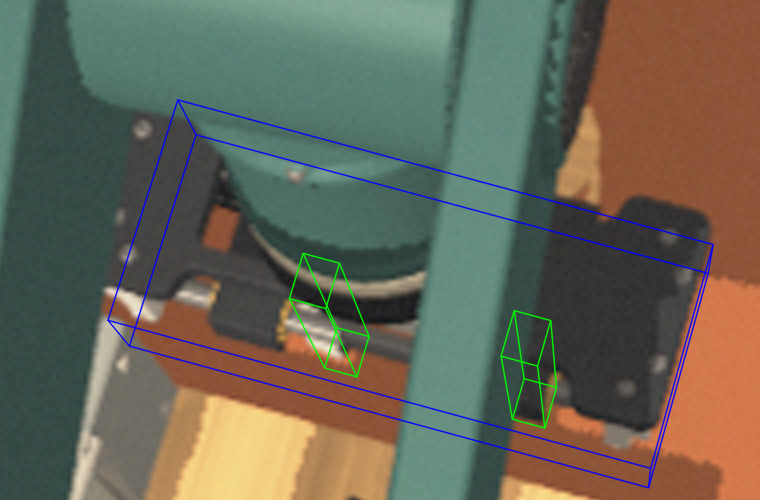

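View pics/ov1scene.png

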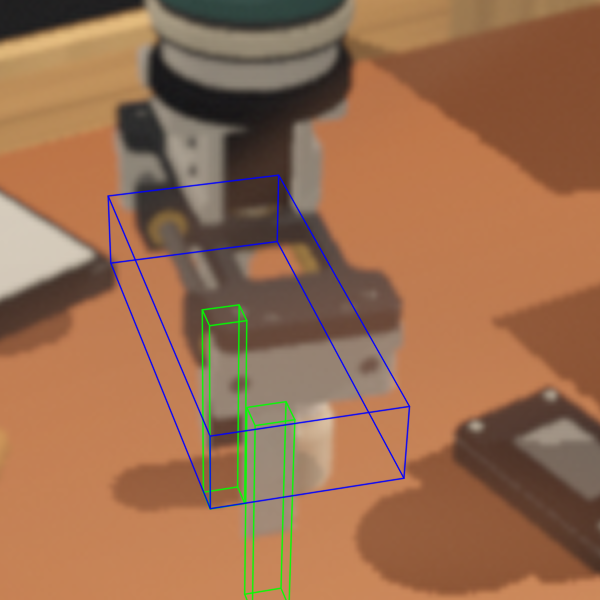

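```bash
python3 - <<'E'
from grip import *
s=readout.read_state();R=Ro.from_rotvec(s["tool_rot"]).as_matrix()
c=viewer.capture("scene");im=c["color"]
for z in (230,245,260,270): print(z,(( bp(c,[(250+268/4,80+535/4)],z)[0]-s["ee_pos"])@R).round(1))
cv2.imwrite("pics/z3.png",cv2.resize(im[130:250,270:370],None,fx=6,fy=5,interpolation=cv2.INTER_CUBIC))
E
```

```text
230 [12.8 -7.8  2.2]
245 [  7.6   9.9 -12.8]
260 [  2.4  27.5 -27.8]
270 [ -1.   39.3 -37.8]
```

View pics/z3.png

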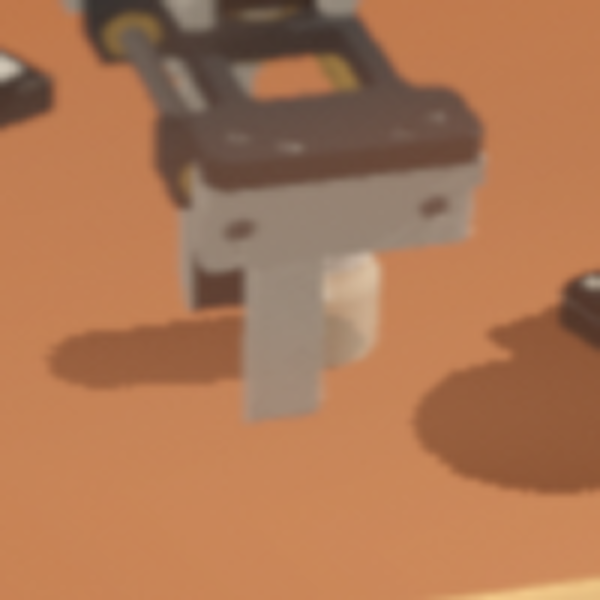

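>>> arm_command([
  [0,-1,50,0,60],
  [-1,-1,100,0,60],
  [-2,-1,150,0,60],
  [-2,-1,170,0,60],
  [-2,-1,170,0,60],
])

```text
clock: 3.95
ee_pos: [639.1, -67.4, 60.4]
tool_rot: [-0.423, -3.111, -0.0]
contact_force: [-0.3, -0.4, 0.2]
opening: 60.2
```

```bash
python3 - <<'E'
from grip import *
s,R=st()
o=s["opening"]/2
B=[((-8,8,o,o+12.5,-97,0),(0,255,0)),((-8,8,-o-12.5,-o,-97,0),(0,255,0)),((-37.5,37.5,-88.5,88.5,-130,-97),(255,0,0))]
for n,(y0,y1,x0,x1) in(("scene",(130,310,240,420)),):
    c=viewer.capture(n);
    im=cv2.resize(c["color"],None,fx=3.3,fy=3.3,interpolation=cv2.INTER_CUBIC)
    c4=dict(c);
    for k in("fx","fy","cx","cy"): c4[k]=c[k]*3.3
    im2=im.copy();over(c4,im2,s,B)
    g=lambda a:a[int(y0*3.3):int(y1*3.3),int(x0*3.3):int(x1*3.3)]
    cv2.imwrite(f"pics/ov2{n}.png",cv2.resize(np.hstack([g(im),g(im2)]),None,fx=.67,fy=.8))
E
```

```text
t 3.95 box [-143.7 -121. ] z 60.4 tooly-yaw rel box 0.04 open 60.2 F [-0.5  0.2  0.2] q6 -1.49 tilt -1.0 qd 0.068
```

View pics/ov2scene.png

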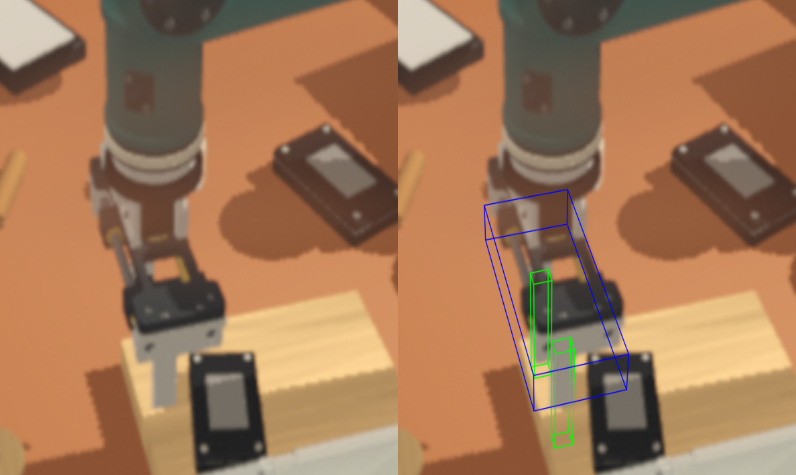

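Both views show the visible fingertips about 40 mm higher than the reported TCP. I'll go down in steps and check this against the apron.

>>> arm_command([
  [0,0,10,0,60],
  [0,0,20,0,60],
  [0,0,24,0,60],
  [0,0,24,0,60],
])

```text
clock: 4.5
ee_pos: [639.7, -68.2, 36.5]
tool_rot: [-0.425, -3.112, -0.0]
contact_force: [0.8, 0.2, 0.0]
opening: 60.1
```

```bash
python3 - <<'E'
from grip import *
s,R=st()
c=viewer.capture("scene")
cv2.imwrite("pics/z4.png",cv2.resize(c["color"][180:330,240:440],None,fx=4,fy=4,interpolation=cv2.INTER_CUBIC))
E
```

```text
t 4.5 box [-144.4 -121.8] z 36.5 tooly-yaw rel box -0.02 open 60.1 F [ 0.4 -0.7  0. ] q6 -1.49 tilt -1.0 qd 0.012
```

View pics/z4.png

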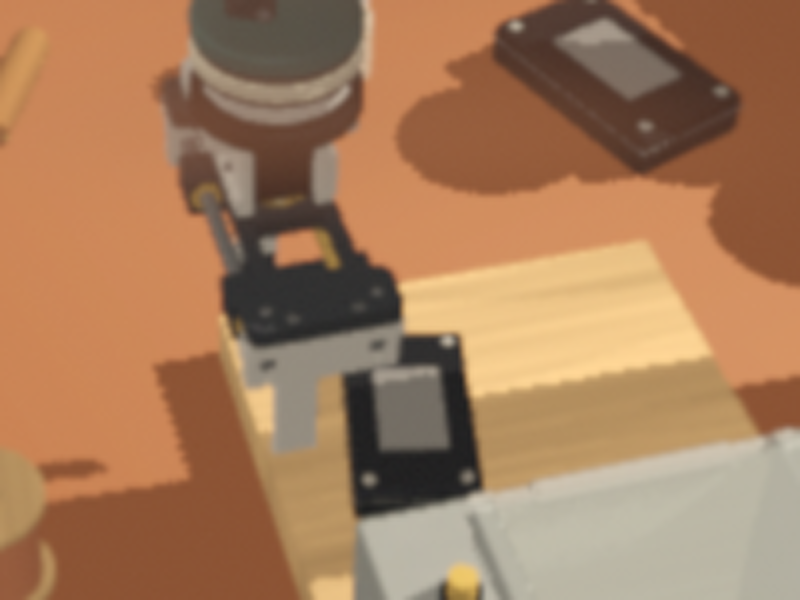

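>>> arm_command([
  [0,0,3,0,60],
  [0,0,5,0,60],
  [0,0,6,0,60],
  [0,0,6.5,0,60],
  [0,0,7,0,60],
])

```text
clock: 5.18
ee_pos: [640.1, -68.2, 30.1]
tool_rot: [0.425, 3.113, 0.0]
contact_force: [0.1, 0.6, -0.5]
opening: 60.2
```

```bash
python3 - <<'E'
from grip import *
s,R=st()
E
```

```text
t 5.17 box [-144.3 -122.1] z 30.1 tooly-yaw rel box -0.01 open 60.2 F [ 0.6  0.1 -0.5] q6 -1.49 tilt -1.0 qd 0.007
```

>>> arm_command([
  [0,0,1,0,60],
  [0,0,2,0,60],
  [0,0,3,0,60],
])

```text
clock: 5.55
ee_pos: [640.0, -68.2, 27.0]
tool_rot: [0.425, 3.113, 0.0]
contact_force: [-0.2, 0.5, -0.7]
opening: 59.7
```

```bash
python3 - <<'E'
from grip import *
s,R=st()
E
```

```text
t 5.55 box [-144.3 -122.1] z 27.0 tooly-yaw rel box -0.01 open 59.7 F [ 0.5  0.3 -0.7] q6 -1.49 tilt -1.0 qd 0.014
```

No contact at a reported z of 27, so the reported z seems offset. I'll test a +40 mm hypothesis by overlay in both views.

```bash
python3 - <<'E'
from grip import *
s,R=st()
o=s["opening"]/2
s=dict(s);s["ee_pos"]=s["ee_pos"]+[0,0,40]
B=[((-8,8,o,o+12.5,-97,0),(0,255,0)),((-8,8,-o-12.5,-o,-97,0),(0,0,255)),((-37.5,37.5,-88.5,88.5,-140,-97),(255,0,0))]
for n,(y0,y1,x0,x1) in(("top",(110,260,160,360)),("scene",(180,330,240,440))):
    c=viewer.capture(n);
    im=cv2.resize(c["color"],None,fx=4,fy=4,interpolation=cv2.INTER_CUBIC)
    c4=dict(c);
    for k in("fx","fy","cx","cy"): c4[k]=c[k]*4
    over(c4,im,s,B)
    cv2.imwrite(f"pics/ov3{n}.png",im[y0*4:y1*4,x0*4:x1*4])
E
```

```text
t 5.55 box [-144.3 -122.1] z 27.0 tooly-yaw rel box -0.01 open 59.7 F [ 0.5  0.3 -0.7] q6 -1.49 tilt -1.0 qd 0.014
```

View pics/ov3top.png

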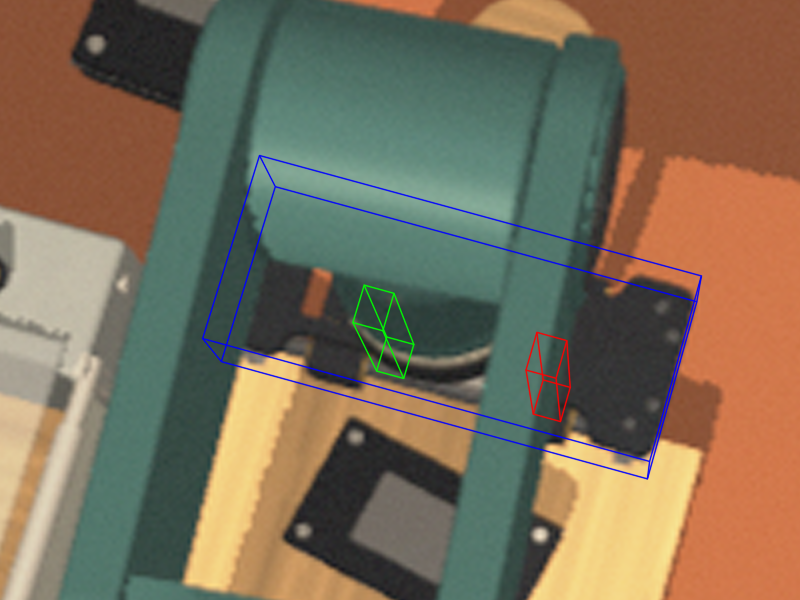

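View pics/ov3scene.png

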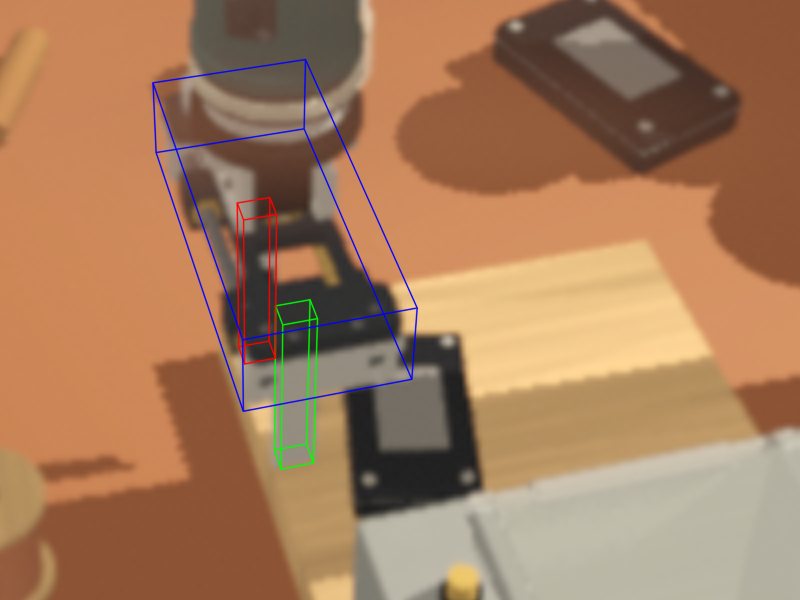

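```bash
python3 - <<'E'
from grip import *
c=viewer.capture("scene")
cv2.imwrite("pics/z5.png",cv2.resize(c["color"][180:330,240:440],None,fx=4,fy=4,interpolation=cv2.INTER_CUBIC))
E
```

```text
(no output)
```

View pics/z5.png

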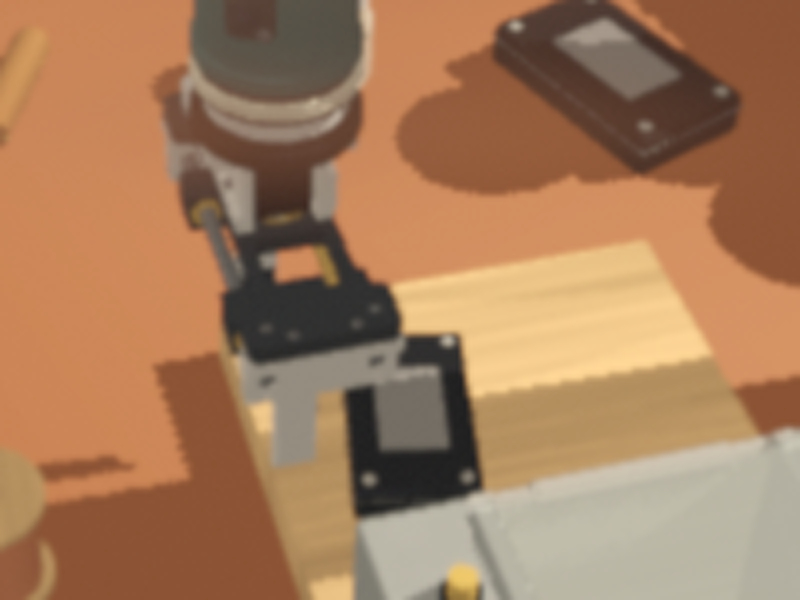

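The +40 mm overlay matches the visible fingertip at about (293,465). I'll find the exact offset by touching the apron gently.

>>> arm_command([
  [0,0,10,0,60],
  [0,0,20,0,60],
  [0,0,27,0,60],
  [0,0,29,0,60],
  [0,0,30,0,60],
])

```text
clock: 6.32
ee_pos: [640.1, -68.2, -3.1]
tool_rot: [-0.425, -3.113, -0.0]
contact_force: [0.3, -0.1, 0.7]
opening: 60.2
```

```bash
python3 - <<'E'
from grip import *
s,R=st();print(s["moment"].round(2))
E
```

```text
t 6.33 box [-144.3 -122.1] z -3.1 tooly-yaw rel box -0.01 open 60.2 F [-0.  -0.3  0.7] q6 -1.49 tilt -1.0 qd 0.013
[ 0.02 -0.01 -0.01]
```

>>> arm_command([
  [0,0,2,0,60],
  [0,0,3,0,60],
  [0,0,4,0,60],
])

```text
clock: 6.7
ee_pos: [640.6, -68.3, -4.2]
tool_rot: [0.424, 3.111, -0.0]
contact_force: [-3.5, 0.8, 10.4]
opening: 60.1
```

```bash
python3 - <<'E'
from grip import *
s,R=st();print(s["moment"].round(2))
c=viewer.capture("scene")
cv2.imwrite("pics/z6.png",cv2.resize(c["color"][220:320,260:380],None,fx=6,fy=6,interpolation=cv2.INTER_CUBIC))
E
```

```text
t 6.7 box [-144.2 -122.7] z -4.2 tooly-yaw rel box -0.0 open 60.1 F [-0.2  3.6 10.4] q6 -1.49 tilt -1.0 qd 0.005
[ 0.14  0.82 -0.01]
```

View pics/z6.png

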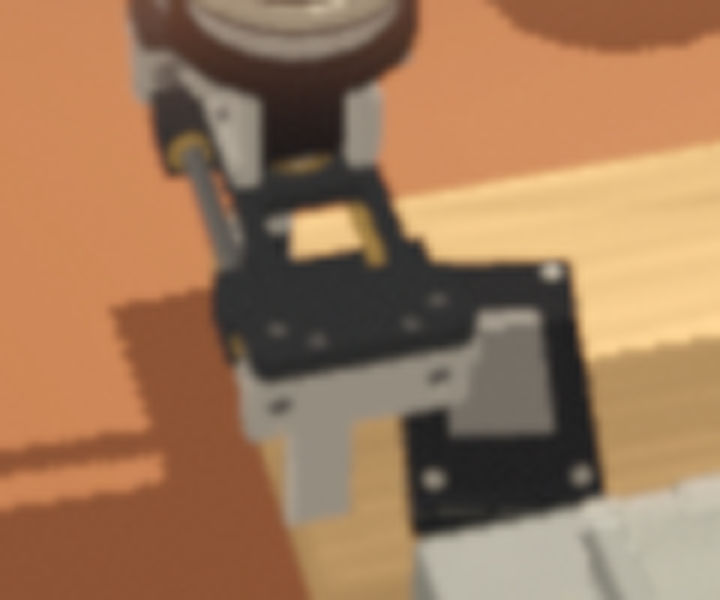

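```bash
python3 - <<'E'
from grip import *
c=viewer.capture("scene")
cv2.imwrite("pics/z7.png",cv2.resize(c["color"][255:315,285:355],None,fx=10,fy=10,interpolation=cv2.INTER_NEAREST))
a=cv2.imread("pics/scene1.png")
cv2.imwrite("pics/z8.png",cv2.resize(a[140:220,285:365],None,fx=7,fy=7,interpolation=cv2.INTER_NEAREST))
E
```

```text
(no output)
```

View pics/z7.png

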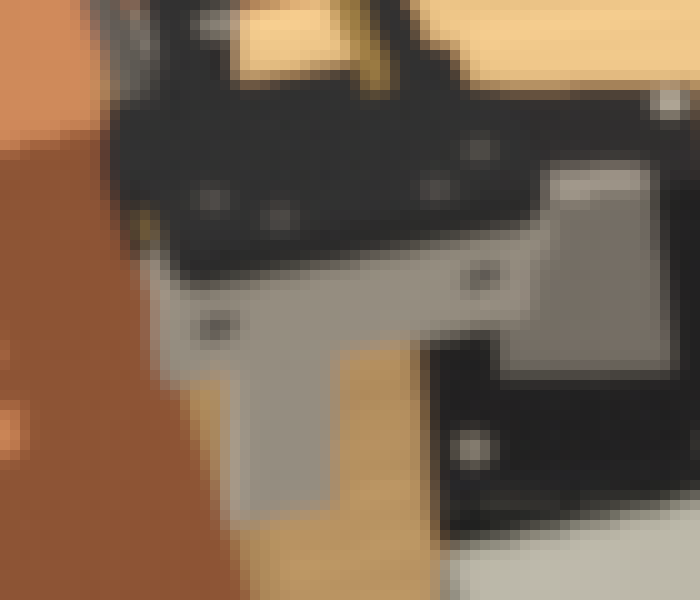

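View pics/z8.png

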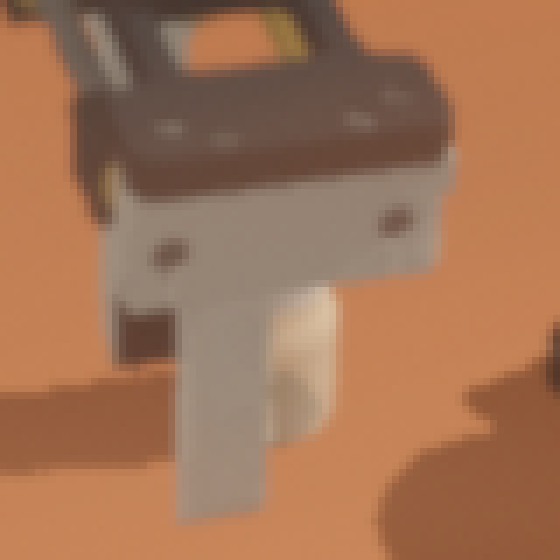

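```bash
python3 - <<'E'
from grip import *
s,R=st()
c=viewer.capture("scene")
def f(px,e,R):
    for dz in (0,10,20,30,35,40): 
        w=bp(c,[px],e[2]+dz)[0]; print(dz,((w-e)@R).round(1), tobox(w).round(1))
f((313.2,306.5),s["ee_pos"],R)
print(R.round(3))
f((285+222/7.,140+520/7.),np.array([638.3,-67,230.3]),R)
# plate corners etc
print("block end right-bottom plate", )
for nm,px in (("plateL",(285+16.5,255+38.5)),("plateR",(285+52.5,255+32)),("blockbotL",(285+18,255+28)),("blockbotR",(285+54,255+22))):
    print(nm); f(px,s["ee_pos"]+[0,0,60],R)
E
```

```text
t 6.8 box [-144.3 -122.7] z -4.1 tooly-yaw rel box -0.01 open 60.0 F [-1.   3.5  8.8] q6 -1.49 tilt -1.0 qd 0.001
0 [ 8.4  8.6 -0. ] [-135.6 -114.2]
10 [  6.1  16.7 -10. ] [-127.5 -116.5]
20 [  3.8  24.8 -20. ] [-119.5 -118.8]
30 [  1.5  32.9 -30. ] [-111.4 -121.1]
35 [  0.4  36.9 -35. ] [-107.4 -122.2]
40 [ -0.8  40.9 -40. ] [-103.3 -123.4]
[[-0.963  0.268  0.002]
 [ 0.268  0.963 -0.   ]
 [-0.002  0.    -1.   ]]
0 [12.8 -4.3 -0. ] [-147.9 -107.3]
10 [  9.4   7.4 -10. ] [-136.2 -110.7]
20 [  6.   19.2 -20. ] [-124.4 -114.1]
30 [  2.6  30.9 -30. ] [-112.7 -117.5]
35 [  0.8  36.8 -35. ] [-106.8 -119.2]
40 [ -0.9  42.7 -40. ] [-100.9 -120.9]
block end right-bottom plate
plateL
0 [-18.9  19.5   0. ] [-124.7 -141.5]
10 [-21.   28.1 -10. ] [-116.1 -143.6]
20 [-23.1  36.7 -20. ] [-107.6 -145.7]
30 [-25.2  45.3 -29.9] [ -99.  -147.8]
35 [-26.3  49.6 -34.9] [ -94.7 -148.9]
40 [-27.3  53.9 -39.9] [ -90.4 -149.9]
plateR
0 [54.3 20.8 -0.1] [-123.5  -68.3]
10 [ 51.2  29.4 -10.1] [-114.9  -71.4]
20 [ 48.1  37.9 -20.1] [-106.3  -74.6]
30 [ 44.9  46.5 -30.1] [-97.7 -77.7]
35 [ 43.4  50.8 -35.1] [-93.5 -79.2]
40 [ 41.8  55.1 -40.1] [-89.2 -80.8]
blockbotL
0 [-9.2 -6.7  0. ] [-151.  -131.9]
10 [-11.5   2.2 -10. ] [-142.  -134.1]
20 [-13.7  11.2 -20. ] [-133.1 -136.3]
30 [-16.   20.1 -30. ] [-124.1 -138.6]
35 [-17.1  24.6 -35. ] [-119.7 -139.7]
40 [-18.2  29.1 -40. ] [-115.2 -140.8]
blockbotR
0 [65.3 -4.5 -0.1] [-148.8  -57.4]
10 [ 62.    4.4 -10.1] [-139.8  -60.6]
20 [ 58.7  13.3 -20.1] [-130.9  -63.9]
30 [ 55.4  22.3 -30.1] [-122.   -67.2]
35 [ 53.8  26.7 -35.1] [-117.5  -68.8]
40 [ 52.2  31.2 -40.1] [-113.1  -70.4]
```

Triangulation shows the gripper matches its spec, and the contact at reported z = -4 means true tip z is about reported + 34. Now I'll rise about 6 mm off the apron and push the case sideways to centre and align it.

>>> arm_command([
  [0,0,-9,0,60],
  [9,0,-9,0,60],
  [18,0,-9,0,60],
  [27,0,-9,0,60],
  [36,0,-9,0,60],
  [45,0,-9,0,60],
  [54,0,-9,0,60],
  [63,0,-9,0,60],
  [72,0,-9,0,60],
  [72,0,-9,0,60],
])

```text
clock: 8.1
ee_pos: [569.7, -48.6, 2.1]
tool_rot: [-0.425, -3.112, -0.0]
contact_force: [-0.4, -0.5, 0.4]
opening: 60.3
```

```bash
python3 - <<'E'
from grip import *
s,R=st()
for n in("top","scene"):
    c=viewer.capture(n)
    for r in regions_of("case",n):
        v=rect(c,r["region"],46)
        if abs(v[2]-120)<25: print(n,round(r["score"],2),r["region"].sum(),"box",tobox(v).round(1),[round(float(x),1) for x in v[2:]],"relyaw",round(v[4]-74.46,1))
    cv2.imwrite(f"pics/{n}9.png",cv2.resize(c["color"][130:370,100:420],None,fx=2.4,fy=2.4,interpolation=cv2.INTER_CUBIC))
E
```

```text
t 8.1 box [-144.2  -49.1] z 2.1 tooly-yaw rel box -0.0 open 60.3 F [-0.5  0.2  0.4] q6 -1.48 tilt -1.0 qd 0.02
scene 0.84 4406 box [  56.5 -296.7] [143.0, 98.7, 158.9] relyaw 84.4
```

View pics/top9.png

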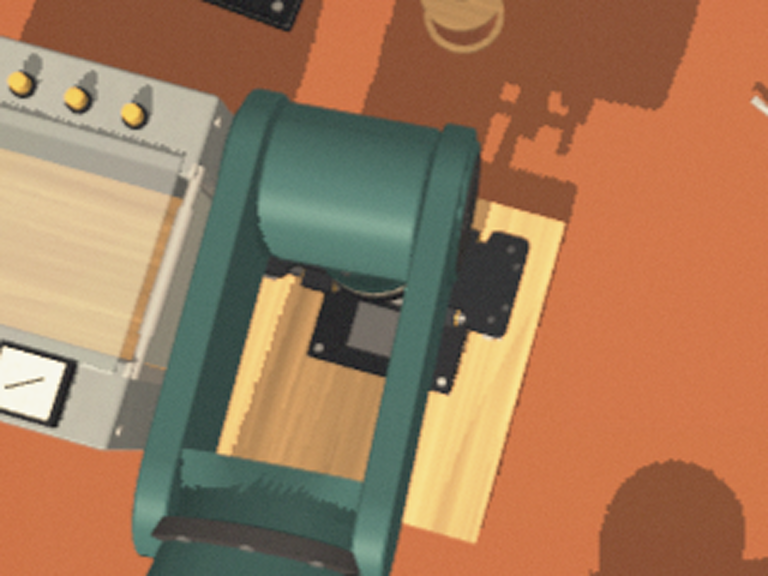

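View pics/scene9.png

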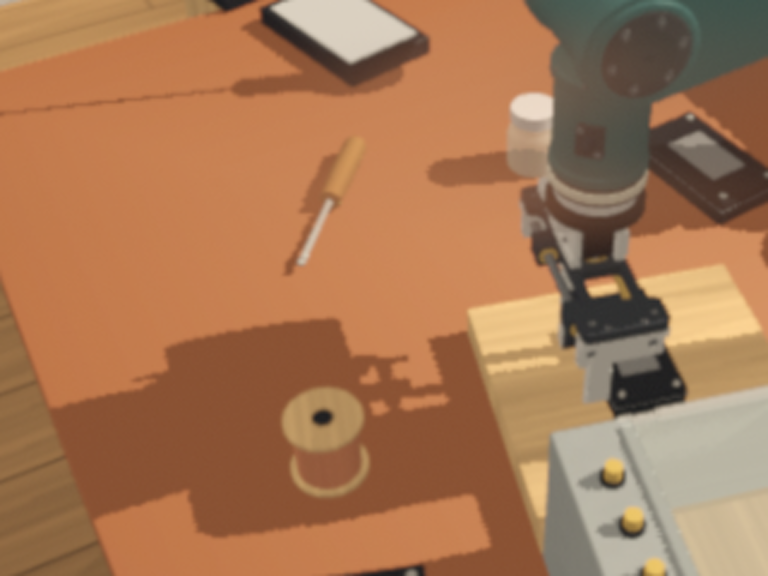

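```bash
python3 - <<'E'
from grip import *
c=viewer.capture("top")
w=bp(c,[(100+319/2.4,130+348/2.4),(100+441/2.4,130+382/2.4)],52); print([tobox(v).round(1) for v in w])
E
```

```text
[array([-100.4,   18.5]), array([-193.8,   18.6])]
```

>>> arm_command([
  [4,0,0,0,60],
  [9,0,0,0,60],
  [9,0,0,0,60],
  [-30,0,0,0,60],
  [-60,0,-40,0,50],
  [-60,-62,-60,-20,30],
  [-60,-124,-60,-42,30],
  [-60,-150,-60,-63,30],
  [-60,-150,-60,-90,30],
  [-60,-150,-60,-90,30],
])

```text
clock: 9.6
ee_pos: [595.2, -191.6, 61.3]
tool_rot: [0.94, -2.981, 0.03]
contact_force: [0.4, -0.4, -0.2]
opening: 29.9
```

```bash
python3 - <<'E'
from grip import *
s,R=st()
for n in("top","scene"):
    c=viewer.capture(n)
    for r in regions_of("case",n):
        v=rect(c,r["region"],46)
        if abs(v[2]-120)<25: print(n,round(r["score"],2),r["region"].sum(),"box",tobox(v).round(1),[round(float(x),1) for x in v[2:]],"relyaw",round(v[4]-74.46,1))
    cv2.imwrite(f"pics/{n}10.png",cv2.resize(c["color"][130:370,100:420],None,fx=2.4,fy=2.4,interpolation=cv2.INTER_CUBIC))
E
```

```text
t 9.6 box [-275.2 -111.9] z 61.3 tooly-yaw rel box 50.55 open 29.9 F [-0.3 -0.5 -0.2] q6 -2.57 tilt -0.9997 qd 0.44
scene 0.78 1522 box [-141.1   -1.8] [128.0, 72.2, 73.2] relyaw -1.3
scene 0.63 4338 box [  55.7 -296.6] [142.7, 96.3, 159.3] relyaw 84.9
```

View pics/top10.png

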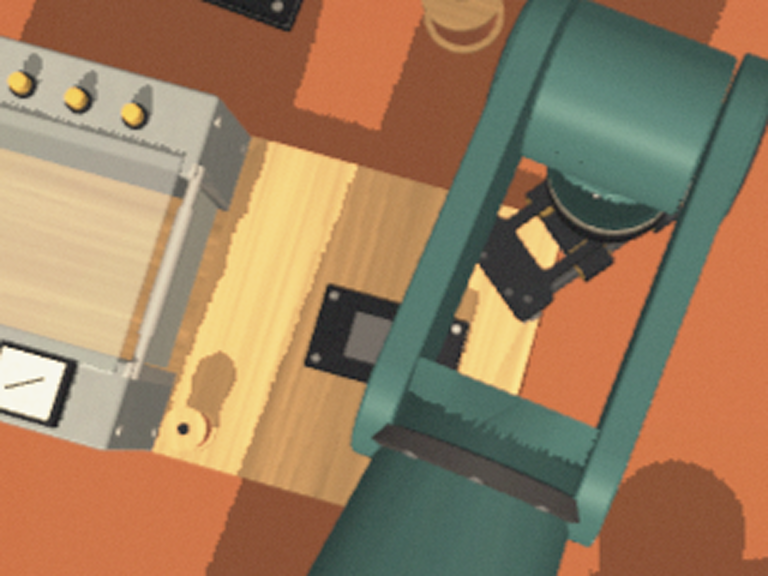

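The case is now centred and aligned (about x -141, y 0), but I turned the tool the wrong way and hit the joint-6 limit. I'll turn back the other way.

>>> arm_command([
  [0,0,0,20,30],
  [0,0,0,40,30],
  [0,0,0,60,30],
  [0,0,0,90,30],
  [0,0,0,90,30],
  [0,0,0,90,30],
  [0,0,0,90,30],
  [0,0,0,90,30],
])

```text
clock: 10.8
ee_pos: [595.7, -190.2, 61.4]
tool_rot: [1.357, 2.831, -0.038]
contact_force: [-0.7, 0.2, -1.5]
opening: 30.1
```

```bash
python3 - <<'E'
from grip import *
s,R=st()
E
```

```text
t 10.8 box [-273.7 -112.1] z 61.4 tooly-yaw rel box -35.7 open 30.1 F [-0.   0.7 -1.5] q6 -1.06 tilt -0.9997 qd 1.483
```

```bash
python3 - <<'E'
from grip import *
s,R=st();print(R.round(4)); print(s["qpos"].round(3)); print("zdir in box",(rot(P[2]).T@R[:2,2]).round(4))
E
```

```text
t 10.8 box [-273.7 -112.1] z 61.4 tooly-yaw rel box -35.7 open 30.1 F [-0.   0.7 -1.5] q6 -1.06 tilt -0.9997 qd 1.483
[[-0.6263  0.7795 -0.0088]
 [ 0.7795  0.626  -0.0225]
 [-0.012  -0.0209 -0.9997]]
[-0.385  0.298  1.343 -0.024  1.5   -1.06 ]
zdir in box [-0.024   0.0025]
```

```bash
python3 - <<'E'
from grip import *
s,R=st()
for t in ((595,-190,200),(187,675,200)):
    print((R.T@(np.array(t)-s["ee_pos"])).round(0))
c=viewer.capture("scene")
print(pj(c,[(187,675,200),(207,747,100),(207,747,200),(230,830,200)]).round(0))
E
```

```text
t 10.8 box [-273.7 -112.1] z 61.4 tooly-yaw rel box -35.7 open 30.1 F [-0.   0.7 -1.5] q6 -1.06 tilt -0.9997 qd 1.483
[  -1.   -3. -139.]
[ 929.  220. -154.]
[[815. 413.]
 [800. 480.]
 [830. 446.]
 [818. 469.]]
```

>>> arm_command([
  [0,0,-60,10,30],
  [0,0,-120,20,30],
  [0,0,-150,30,30],
  [929,220,-154,54,30],
  [929,220,-154,54,30],
  [929,220,-154,54,30],
  [929,220,-154,54,30],
  [929,220,-154,54,30],
  [929,220,-154,54,30],
  [929,220,-154,54,30],
])

```text
clock: 12.1
ee_pos: [405.7, 208.6, 206.3]
tool_rot: [2.477, 1.91, -0.03]
contact_force: [0.4, 0.3, 0.6]
opening: 30.0
```

```bash
python3 - <<'E'
from grip import *
s,R=st();print(R[:,2].round(4), s["ee_pos"])
print((R.T@(np.array((187,675,200))-s["ee_pos"])).round(0))
E
```

```text
t 12.1 box [ 59.6 177.9] z 206.3 tooly-yaw rel box -89.2 open 30.0 F [ 0.4 -0.3  0.6] q6 0.62 tilt -0.9997 qd 1.075
[-0.0074 -0.0222 -0.9997] [405.67252221 208.57705586 206.25755234]
[ 396. -330.   -2.]
```

>>> arm_command([
  [396,-330,-2,1,30],
  [396,-330,-2,1,30],
  [396,-330,-2,1,30],
  [396,-330,-2,1,30],
  [396,-330,-2,1,30],
  [396,-330,-2,1,30],
  [396,-330,-2,1,30],
  [396,-330,-2,1,30],
  [396,-330,-2,1,30],
  [396,-330,-2,1,30],
])

```text
clock: 13.35
ee_pos: [188.5, 675.2, 198.0]
tool_rot: [2.492, 1.89, -0.034]
contact_force: [0.5, -0.6, -0.6]
opening: 30.2
```

```bash
python3 - <<'E'
from grip import *
s,R=st();print(R[:,2].round(4), s["ee_pos"], s["qpos"].round(3), np.hypot(*s["ee_pos"][:2]))
E
```

```text
t 13.35 box [451.  512.1] z 198.0 tooly-yaw rel box -90.1 open 30.2 F [-0.4 -0.6 -0.6] q6 1.49 tilt -0.9997 qd 0.044
[-0.0087 -0.0243 -0.9997] [188.4688551  675.19966006 197.99201546] [ 1.218  0.461  0.856 -0.     1.851  1.491] 701.0100500573042
```

>>> arm_command([
  [60,0,0,0,30],
  [110,0,0,0,30],
  [150,0,0,0,30],
])

```text
clock: 13.72
ee_pos: [227.3, 801.5, 182.1]
tool_rot: [2.503, 1.891, -0.014]
contact_force: [4.6, 11.1, 11.2]
opening: 30.2
```

```bash
python3 - <<'E'
from grip import *
s,R=st();print(R[:,2].round(4), s["ee_pos"], s["qpos"].round(3), np.hypot(*s["ee_pos"][:2]))
E
```

```text
t 13.72 box [583.2 508.5] z 182.1 tooly-yaw rel box -90.34 open 30.2 F [11.9 -1.4 11.2] q6 1.5 tilt -0.9999 qd 0.242
[-0.0044 -0.0092 -0.9999] [227.30786059 801.54955779 182.14963576] [1.226e+00 8.590e-01 2.740e-01 1.000e-03 2.020e+00 1.503e+00] 833.1569822576358
```

>>> arm_command([
  [60,0,0,0,30],
  [120,0,0,0,30],
  [120,0,0,0,30],
])

```text
clock: 14.1
ee_pos: [236.5, 837.6, 150.0]
tool_rot: [-2.482, -1.875, -0.057]
contact_force: [-0.2, 0.2, 0.2]
opening: 30.3
```

```bash
python3 - <<'E'
from grip import *
s,R=st();print(R[:,2].round(4), s["ee_pos"], s["qpos"].round(3), np.hypot(*s["ee_pos"][:2]))
E
```

```text
t 14.1 box [620.4 509.3] z 150.0 tooly-yaw rel box -90.33 open 30.3 F [0.1 0.3 0.2] q6 1.51 tilt -0.9989 qd 0.075
[ 0.0112  0.0462 -0.9989] [236.47508882 837.59895233 149.97396544] [1.228 0.896 0.276 0.005 1.923 1.507] 870.3404348708558
```

The tool tilts slightly forward (2.7°) when I command past the reach limit, and the tilt stays. That tilt would let the fingers reach through the mouth under the rod, so I'll build it up.

>>> arm_command([
  [60,0,-20,0,30],
  [120,0,-40,0,30],
  [180,0,-60,0,30],
  [180,0,-60,0,30],
])

```text
clock: 14.6
ee_pos: [241.9, 860.1, 150.0]
tool_rot: [-2.452, -1.854, -0.127]
contact_force: [-0.5, -0.4, -1.0]
opening: 30.1
```

```bash
python3 - <<'E'
from grip import *
s,R=st();print((rot(P[2]).T@R[:2,2]).round(4), s["ee_pos"], s["qpos"].round(3), np.hypot(*s["ee_pos"][:2]))
E
```

```text
t 14.6 box [643.5 510.1] z 150.0 tooly-yaw rel box -90.28 open 30.1 F [-0.5  0.4 -1. ] q6 1.51 tilt -0.9944 qd 0.017
[0.1052 0.0016] [241.90653612 860.10839384 149.98600043] [1.229 0.898 0.275 0.009 1.863 1.509] 893.4792786472043
```

>>> arm_command([
  [60,0,-15,0,30],
  [120,0,-30,0,30],
  [180,0,-45,0,30],
  [240,0,-60,0,30],
  [300,0,-75,0,30],
  [360,0,-90,0,30],
])

```text
clock: 15.35
ee_pos: [249.4, 885.7, 142.7]
tool_rot: [-2.421, -1.83, -0.196]
contact_force: [0.2, -0.6, 0.2]
opening: 30.2
```

```bash
python3 - <<'E'
from grip import *
s,R=st();print((rot(P[2]).T@R[:2,2]).round(4), s["ee_pos"], s["qpos"].round(3), np.hypot(*s["ee_pos"][:2]))
E
```

```text
t 15.35 box [670.1 509.7] z 142.7 tooly-yaw rel box -90.29 open 30.2 F [-0.6 -0.3  0.2] q6 1.51 tilt -0.9867 qd 0.02
[0.1628 0.0014] [249.4272657  885.6807295  142.74640779] [1.229 0.91  0.275 0.013 1.793 1.51 ] 920.1327705711731
```

>>> arm_command([
  [62,0,-25,0,30],
  [124,0,-50,0,30],
])

```text
clock: 15.6
ee_pos: [253.7, 899.8, 164.2]
tool_rot: [-2.389, -1.805, -0.265]
contact_force: [0.1, -0.3, 0.4]
opening: 30.2
```

>>> arm_command([
  [62,0,-25,0,30],
  [124,0,-50,0,30],
])

```text
clock: 15.85
ee_pos: [257.1, 911.6, 187.3]
tool_rot: [-2.357, -1.781, -0.327]
contact_force: [0.3, -0.9, 0.2]
opening: 30.0
```

```bash
python3 - <<'E'
from grip import *
s,R=st();print((rot(P[2]).T@R[:2,2]).round(4), s["ee_pos"], s["qpos"].round(3), np.hypot(*s["ee_pos"][:2]))
E
```

```text
t 15.85 box [697.2 509.3] z 187.3 tooly-yaw rel box -90.29 open 30.0 F [-0.8 -0.6  0.2] q6 1.51 tilt -0.9617 qd 0.045
[0.274  0.0008] [257.1474304  911.60515395 187.26662677] [1.228 0.87  0.274 0.021 1.721 1.51 ] 947.1793693186798
```

>>> arm_command([
  [62,0,-25,0,30],
  [124,0,-50,0,30],
])

```text
clock: 16.1
ee_pos: [260.1, 921.7, 213.0]
tool_rot: [-2.325, -1.757, -0.388]
contact_force: [-1.1, -0.4, 0.6]
opening: 29.9
```

>>> arm_command([
  [62,0,-20,0,30],
  [124,0,-40,0,30],
])

```text
clock: 16.35
ee_pos: [263.5, 933.1, 235.6]
tool_rot: [-2.292, -1.732, -0.447]
contact_force: [0.3, 0.1, 0.1]
opening: 30.2
```

>>> arm_command([
  [62,0,-20,0,30],
  [124,0,-40,0,30],
])

```text
clock: 16.6
ee_pos: [266.3, 942.4, 262.2]
tool_rot: [-2.257, -1.706, -0.506]
contact_force: [-0.8, -0.5, -0.2]
opening: 30.0
```

```bash
python3 - <<'E'
from grip import *
s,R=st();print((rot(P[2]).T@R[:2,2]).round(4), s["ee_pos"], s["qpos"].round(3), np.hypot(*s["ee_pos"][:2]))
E
```

```text
t 16.6 box [729.3 508.7] z 262.2 tooly-yaw rel box -90.28 open 30.0 F [-0.7  0.6 -0.2] q6 1.51 tilt -0.9035 qd 0.056
[4.285e-01 2.000e-04] [266.32520963 942.39982044 262.19814686] [1.225 0.806 0.274 0.032 1.62  1.51 ] 979.3092151339702
```

>>> arm_command([
  [62,0,-20,0,30],
  [124,0,-40,0,30],
])

```text
clock: 16.85
ee_pos: [268.5, 949.5, 292.2]
tool_rot: [-2.222, -1.679, -0.563]
contact_force: [0.2, 0.1, -0.1]
opening: 29.8
```

```bash
python3 - <<'E'
from grip import *
s,R=st();print((rot(P[2]).T@R[:2,2]).round(4), s["ee_pos"], s["qpos"].round(3), np.hypot(*s["ee_pos"][:2]))
for b,z in (((60,200),300),((-300,0),200)):
    print((R.T@(np.r_[toworld(b),z]-s["ee_pos"])).round(0))
E
```

```text
t 16.85 box [736.7 508.5] z 292.2 tooly-yaw rel box -90.28 open 29.8 F [ 0.2 -0.1 -0.1] q6 1.51 tilt -0.8783 qd 0.066
[ 4.782e-01 -1.000e-04] [268.45459074 949.4909975  292.17268198] [1.224 0.781 0.274 0.036 1.589 1.51 ] 986.7122283710212
[-589.  312. -330.]
[-952.  514. -415.]
```

>>> arm_command([
  [-952,514,-415,0,30],
  [-952,514,-415,0,30],
  [-952,514,-415,0,30],
  [-952,514,-415,0,30],
  [-952,514,-415,0,30],
  [-952,514,-415,0,30],
  [-952,514,-415,0,30],
  [-952,514,-415,0,30],
  [-952,514,-415,0,30],
  [-952,514,-415,0,30],
])

```text
clock: 18.1
ee_pos: [381.1, 346.6, 244.0]
tool_rot: [-2.223, -1.682, -0.563]
contact_force: [0.6, -1.3, -0.4]
opening: 29.9
```

```bash
python3 - <<'E'
from grip import *
s,R=st();print((rot(P[2]).T@R[:2,2]).round(4), s["ee_pos"], s["qpos"].round(3), np.hypot(*s["ee_pos"][:2]))
for b,z in (((-300,0),200),):
    print((R.T@(np.r_[toworld(b),z]-s["ee_pos"])).round(0))
E
```

```text
t 18.1 box [186.1 238.5] z 244.0 tooly-yaw rel box -90.25 open 29.9 F [-1.1 -0.9 -0.4] q6 0.62 tilt -0.8794 qd 1.287
[ 0.4761 -0.0019] [381.1232863  346.62582154 244.0292818 ] [ 0.322 -0.321  1.685  0.406  1.489  0.624] 515.1741642518584
[-447.  241. -192.]
```

>>> arm_command([
  [-447,241,-192,0,30],
  [-447,241,-192,0,30],
  [-447,241,-192,0,30],
  [-447,241,-192,0,30],
  [-447,241,-192,0,30],
  [-447,241,-192,0,30],
  [-447,241,-192,0,30],
  [-447,241,-192,0,30],
  [-447,241,-192,0,30],
  [-447,241,-192,0,30],
])

```text
clock: 19.35
ee_pos: [481.1, -186.1, 198.2]
tool_rot: [-2.227, -1.675, -0.559]
contact_force: [-0.6, 0.4, -0.6]
opening: 30.1
```

```bash
cat >> grip.py <<'E'
def cases(n,c=None,z=46):
    c=c or viewer.capture(n)
    for r in regions_of("case",n):
        v=rect(c,r["region"],z)
        if r["region"].sum()<2600: print(n,round(r["score"],2),r["region"].sum(),"box",tobox(v).round(1),[round(float(x),1) for x in v[2:4]],"relyaw",round(v[4]-74.46,1))
E
python3 - <<'E'
from grip import *
s,R=st();print((rot(P[2]).T@R[:2,2]).round(4), s["qpos"].round(3), s["ee_pos"])
for n in("top","scene"):
    c=viewer.capture(n);cv2.imwrite(f"pics/{n}20.png",c["color"]); cases(n,c)
E
```

```text
t 19.35 box [-300.4   -0.5] z 198.2 tooly-yaw rel box -90.5 open 30.1 F [ 0.2  0.7 -0.6] q6 -0.43 tilt -0.8799 qd 0.054
[ 0.4752 -0.0006] [-0.799  0.122  1.37   0.446  1.883 -0.429] [ 481.05235244 -186.07790945  198.18496945]
top 0.92 2408 box [-397.9  176.5] [114.1, 86.1] relyaw 19.7
top 0.84 2288 box [-146.4    0.8] [111.7, 67.1] relyaw -0.3
scene 0.73 1654 box [-379.3  155.2] [162.3, 108.8] relyaw 19.4
scene 0.66 1479 box [-142.    -1.4] [125.4, 70.3] relyaw -0.4
```

View pics/scene20.png

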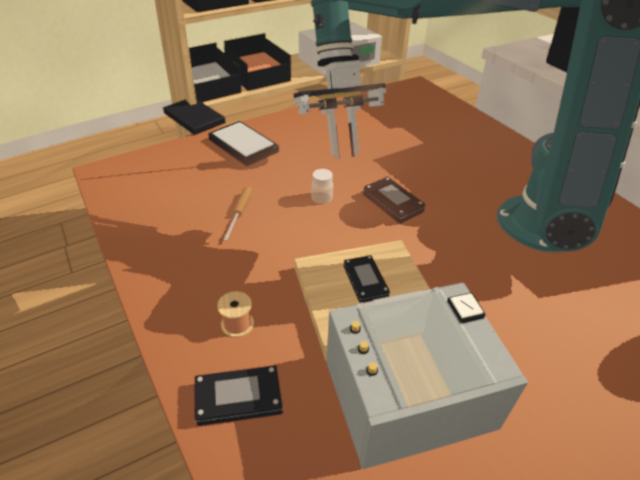

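View pics/top20.png

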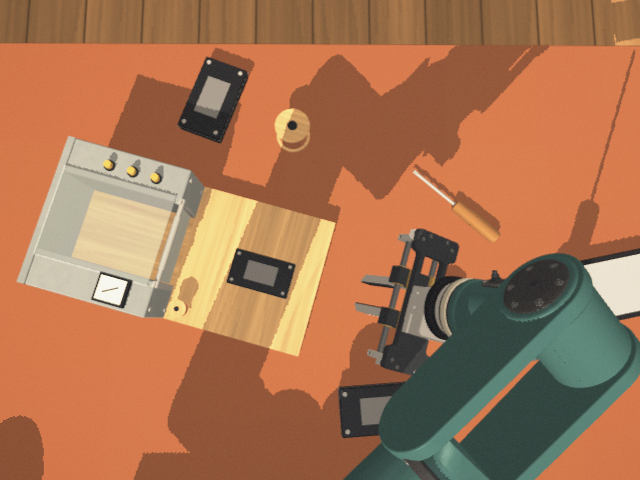

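```bash
python3 - <<'E'
import cv2
a=cv2.imread("pics/scene20.png")[80:180,290:390];b=cv2.imread("pics/top20.png")[255:335,340:440]
cv2.imwrite("pics/z21.png",np.hstack([cv2.resize(a,(500,500),interpolation=cv2.INTER_CUBIC)]) if 0 else cv2.resize(a,(600,600),interpolation=cv2.INTER_CUBIC))
cv2.imwrite("pics/z22.png",cv2.resize(b,(750,600),interpolation=cv2.INTER_CUBIC))
E
```

```text
(no output)
```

View pics/z21.png

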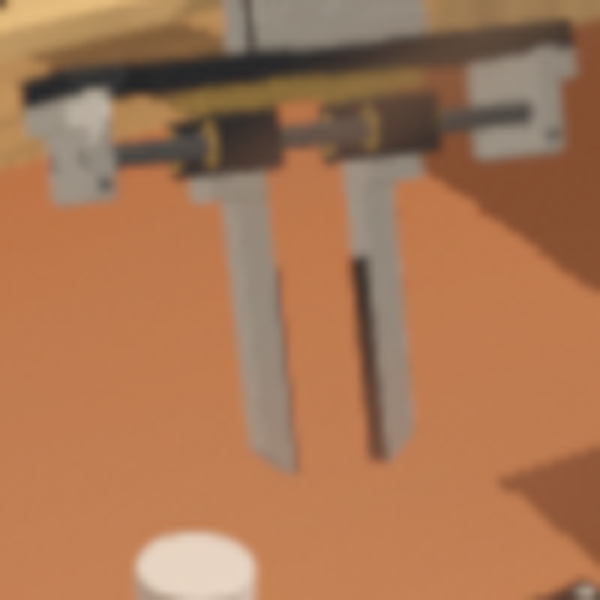

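View pics/z22.png

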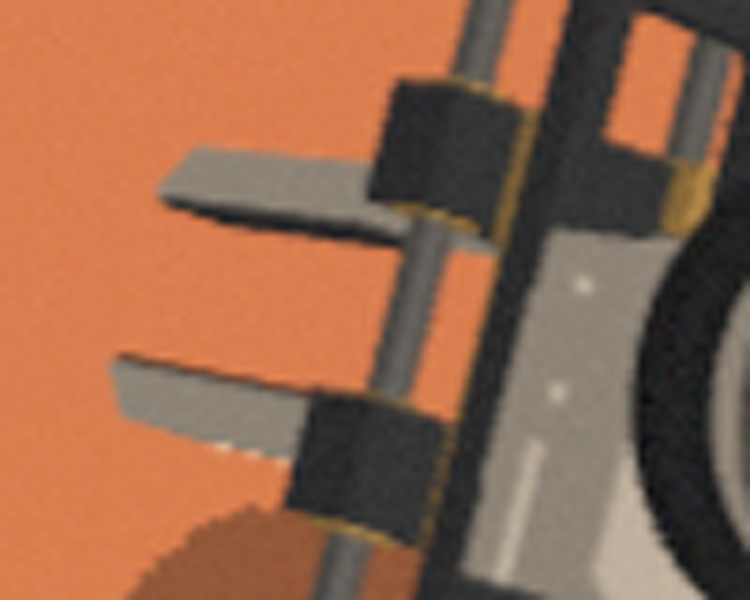

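```bash
python3 - <<'E'
from grip import *
s,R=st();print(R.round(3))
T=viewer.capture("top");S=viewer.capture("scene")
def und(c,p):
    K=np.array([[c["fx"],0,c["cx"]],[0,c["fy"],c["cy"]],[0,0,1]]);return cv2.undistortPoints(np.array(p,float).reshape(1,1,2),K,np.array(c["dist_coeffs"])).reshape(2,1)
for a,b in(((361.3,281),(339.2,158.3)),((355.7,302.7),(353,156.7))):
    X=cv2.triangulatePoints(np.array(T["extrinsics"])[:3],np.array(S["extrinsics"])[:3],und(T,a),und(S,b)).ravel();X=X[:3]/X[3]
    print(X.round(1),"tool",((X-s["ee_pos"])@R).round(1),"world d",(X-s["ee_pos"]).round(1), pj(T,[X]).round(1),pj(S,[X]).round(1))
# project predicted inner front tips in tool for dz offsets
o=15
for d in (0,10,20,34):
  for fx in (8,-8):
    Q=np.array([(fx,-o,-d),(fx,o,-d)])@R.T+s["ee_pos"]
    Q2=np.array([(fx,-o,0),(fx,o,0)])@R.T+s["ee_pos"]+[0,0,d]
    print(d,fx,pj(T,Q).round(0).tolist(),pj(S,Q).round(0).tolist(),"|vert",pj(T,Q2).round(0).tolist(),pj(S,Q2).round(0).tolist())
E
```

```text
t 19.55 box [-296.9    0.7] z 200.1 tooly-yaw rel box -90.21 open 30.2 F [ 0.3  0.4 -0.2] q6 -0.43 tilt -0.8801 qd 0.009
[[ 0.239  0.962  0.128]
 [ 0.847 -0.271  0.457]
 [ 0.475 -0.001 -0.88 ]]
[ 493.5 -199.2  231.4] tool [  3.6  16.7 -33.7] world d [ 12.6 -16.9  31.3] [[361.1 281.3]] [[338.9 158.3]]
[ 463.  -191.6  229.8] tool [  2.  -14.7 -32.7] world d [-17.8  -9.3  29.7] [[356.  302.4]] [[353.3 156.7]]
0 8 [[341.0, 299.0], [346.0, 280.0]] [[356.0, 173.0], [342.0, 175.0]] |vert [[341.0, 299.0], [346.0, 280.0]] [[356.0, 173.0], [342.0, 175.0]]
0 -8 [[350.0, 302.0], [355.0, 283.0]] [[353.0, 172.0], [340.0, 174.0]] |vert [[350.0, 302.0], [355.0, 283.0]] [[353.0, 172.0], [340.0, 174.0]]
10 8 [[345.0, 300.0], [350.0, 280.0]] [[355.0, 168.0], [341.0, 170.0]] |vert [[342.0, 299.0], [347.0, 280.0]] [[356.0, 169.0], [342.0, 171.0]]
10 -8 [[353.0, 303.0], [359.0, 283.0]] [[353.0, 167.0], [339.0, 169.0]] |vert [[350.0, 302.0], [356.0, 282.0]] [[354.0, 168.0], [340.0, 170.0]]
20 8 [[348.0, 301.0], [353.0, 281.0]] [[355.0, 163.0], [341.0, 165.0]] |vert [[342.0, 299.0], [347.0, 279.0]] [[357.0, 165.0], [342.0, 167.0]]
20 -8 [[357.0, 303.0], [362.0, 284.0]] [[353.0, 162.0], [339.0, 164.0]] |vert [[351.0, 302.0], [356.0, 282.0]] [[354.0, 164.0], [340.0, 166.0]]
34 8 [[353.0, 302.0], [358.0, 282.0]] [[354.0, 156.0], [340.0, 158.0]] |vert [[342.0, 298.0], [348.0, 278.0]] [[357.0, 159.0], [343.0, 161.0]]
34 -8 [[362.0, 304.0], [367.0, 285.0]] [[352.0, 156.0], [338.0, 158.0]] |vert [[351.0, 301.0], [357.0, 281.0]] [[355.0, 158.0], [341.0, 160.0]]
```

```bash
python3 - <<'E'
from grip import *
s,R=st()
S=viewer.capture("scene");T=viewer.capture("top")
im=cv2.resize(S["color"],None,fx=6,fy=6,interpolation=cv2.INTER_CUBIC);c4=dict(S)
im2=cv2.resize(T["color"],None,fx=4,fy=4,interpolation=cv2.INTER_CUBIC);t4=dict(T)
for k in("fx","fy","cx","cy"): c4[k]=S[k]*6;t4[k]=T[k]*4
o=15
B=[((-8,8,o,o+12.5,-131,-34),(0,255,0)),((-8,8,-o-12.5,-o,-131,-34),(0,255,0)),((-37.5,37.5,-88.5,88.5,-150,-131),(255,0,0)),((-37.5,37.5,-88.5,88.5,-97.1,-97),(0,0,255))]
over(c4,im,s,B);over(t4,im2,s,B)
cv2.imwrite("pics/z23.png",im[70*6:170*6,285*6:400*6]);cv2.imwrite("pics/z24.png",im2[220*4:370*4,340*4:490*4])
E
```

```text
t 19.65 box [-296.7    0.7] z 200.2 tooly-yaw rel box -90.19 open 30.3 F [-0.4 -0.8 -0.6] q6 -0.43 tilt -0.8802 qd 0.001
```

View pics/z23.png

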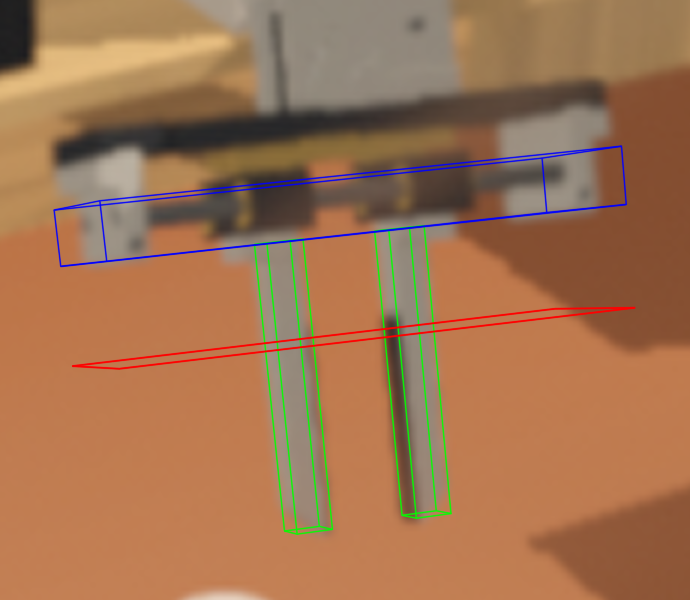

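View pics/z24.png

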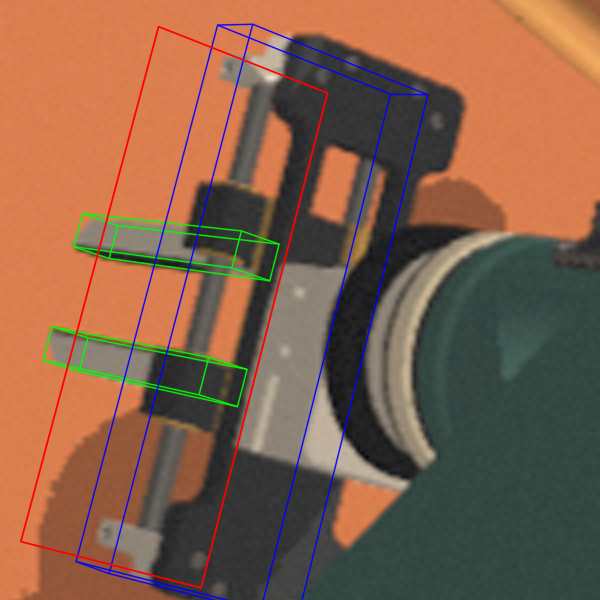

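```bash
cat >> grip.py <<'E'
def tip():
    s,R=st(); t=s["ee_pos"]-34*R[:,2]; b=np.r_[tobox(t),t[2]]
    print("TIP box",b.round(1),"zdir",np.r_[(rot(P[2]).T@R[:2,2]),R[2,2]].round(3)); return s,R,t
def go(*pts):
    s,R,t=tip()
    for p in pts: print(p,"->",(R.T@(np.r_[toworld(p),p[2]]-t)).round(1))
E
python3 - <<'E'
from grip import *
go((-235,0,80),(-235,0,37))
E
```

```text
t 19.75 box [-296.9    0.6] z 200.0 tooly-yaw rel box -90.2 open 30.0 F [ 0.2  1.1 -0.4] q6 -0.43 tilt -0.8802 qd 0.006
TIP box [-313.1    0.6  229.9] zdir [ 0.475 -0.    -0.88 ]
(-235, 0, 80) -> [ -2.4   0.6 169. ]
(-235, 0, 37) -> [-22.8   0.6 206.9]
```

>>> arm_command([
  [0,0,55,0,30],
  [-1,0,110,0,30],
  [-2,1,160,0,30],
  [-2,1,169,0,30],
  [-10,1,185,0,30],
  [-20,1,201,0,30],
  [-20,1,201,0,30],
])

```text
clock: 20.62
ee_pos: [502.0, -108.9, 11.9]
tool_rot: [-2.224, -1.678, -0.558]
contact_force: [0.2, -0.6, -0.2]
opening: 30.1
```

```bash
python3 - <<'E'
from grip import *
go((-235,0,37),(-150,0,37),(-60,0,37))
for n in("top","scene"):
    c=viewer.capture(n);cv2.imwrite(f"pics/{n}30.png",cv2.resize(c["color"][130:380,90:450],None,fx=2.2,fy=2.2,interpolation=cv2.INTER_CUBIC)); cases(n,c)
E
```

```text
t 20.62 box [-2.205e+02  1.000e-01] z 11.9 tooly-yaw rel box -90.34 open 30.1 F [-0.5 -0.4 -0.2] q6 -0.48 tilt -0.8797 qd 0.024
TIP box [-236.7    0.    41.8] zdir [ 0.476  0.001 -0.88 ]
(-235, 0, 37) -> [-0.8  0.   5. ]
(-150, 0, 37) -> [73.9 -0.5 45.5]
(-60, 0, 37) -> [153.1  -1.   88.3]
top 0.86 2228 box [-147.1    0.9] [111.4, 64.4] relyaw -0.4
top 0.62 280 box [-411.6  133.6] [37.9, 30.3] relyaw 60.8
scene 0.7 1514 box [-142.    -1.7] [126.3, 74.1] relyaw 1.6
scene 0.67 325 box [-453.5 -209.6] [128.1, 26.5] relyaw -25.7
scene 0.6 1195 box [-376.2  155.6] [159.8, 106.9] relyaw 19.4
```

View pics/scene30.png

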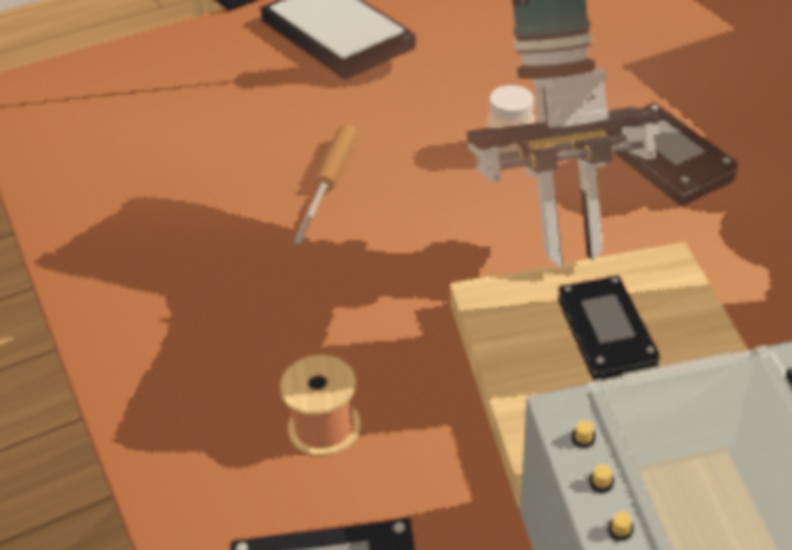

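View pics/top30.png

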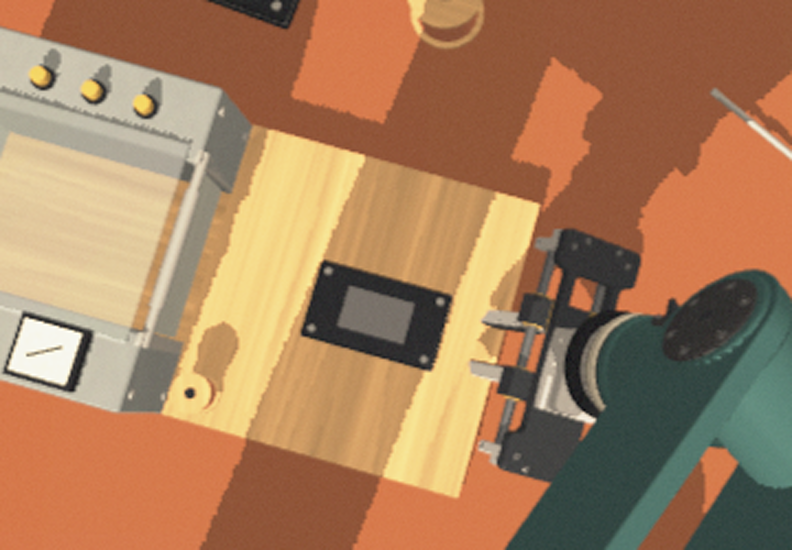

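>>> arm_command([
  [-1,0,5,0,30],
  [10.5,0,11,0,30],
  [22,0,17.5,0,30],
  [33.5,0,23.5,0,30],
  [45,0,29.5,0,30],
  [56,0,36,0,30],
  [67.5,0,42,0,30],
  [79,0,48,0,30],
  [90.5,0,54.5,0,30],
  [102,-0.5,60.5,0,30],
])

```text
clock: 22.08
ee_pos: [534.7, 6.4, 8.2]
tool_rot: [-2.224, -1.68, -0.56]
contact_force: [0.4, -0.9, 0.5]
opening: 30.2
```

```bash
python3 - <<'E'
from grip import *
go((-110,0,37),(-60,0,37),(-3,0,37),(3,0,37))
for n in("top","scene"):
    c=viewer.capture(n);cv2.imwrite(f"pics/{n}31.png",cv2.resize(c["color"][130:380,90:450],None,fx=2.2,fy=2.2,interpolation=cv2.INTER_CUBIC)); cases(n,c)
E
```

```text
t 22.07 box [-100.6   -0.6] z 8.2 tooly-yaw rel box -90.28 open 30.2 F [-0.7 -0.7  0.5] q6 -0.3 tilt -0.88 qd 0.198
TIP box [-116.8   -0.6   38.1] zdir [ 0.475 -0.    -0.88 ]
(-110, 0, 37) -> [ 5.5 -0.6  4.2]
(-60, 0, 37) -> [49.4 -0.9 27.9]
(-3, 0, 37) -> [99.6 -1.1 55. ]
(3, 0, 37) -> [104.9  -1.2  57.9]
top 0.79 2317 box [-54.3   0.3] [114.9, 66.7] relyaw -1.1
scene 0.96 1130 box [-383.5  176.3] [167.7, 101.0] relyaw -7.7
scene 0.87 361 box [-93.9  -1.9] [68.9, 29.7] relyaw 89.9
scene 0.37 321 box [-427.5 -222. ] [177.5, 26.6] relyaw -25.7
```

View pics/top31.png

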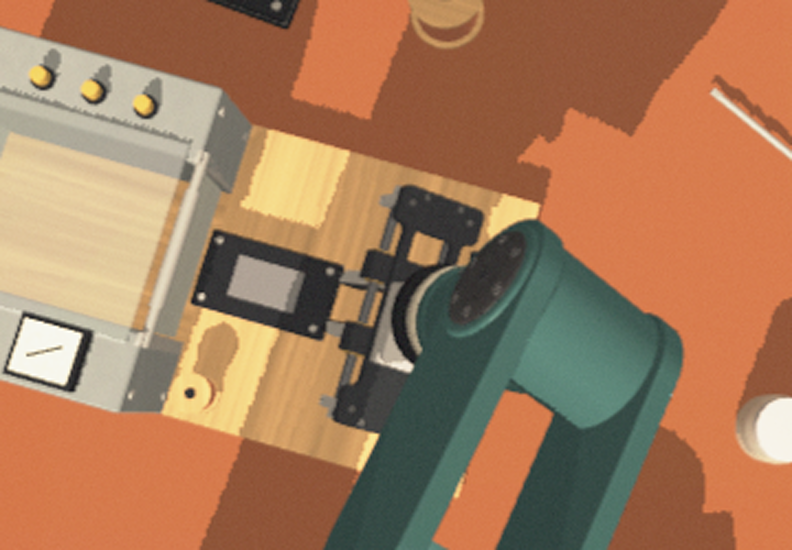

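>>> arm_command([
  [11,-0.5,7,0,30],
  [22,-0.5,13,0,30],
  [33,-0.5,19,0,30],
  [44,-0.5,25,0,30],
  [44,-0.5,25,0,30],
])

```text
clock: 22.9
ee_pos: [547.4, 56.2, 6.9]
tool_rot: [-2.221, -1.681, -0.559]
contact_force: [0.3, -0.2, -0.6]
opening: 30.1
```

```bash
python3 - <<'E'
from grip import *
go((-60,0,37),(-30,0,37),(-3,0,37),(3,0,37))
for n in("top","scene"):
    c=viewer.capture(n);cv2.imwrite(f"pics/{n}32.png",cv2.resize(c["color"][130:380,90:450],None,fx=2.2,fy=2.2,interpolation=cv2.INTER_CUBIC)); cases(n,c)
E
```

```text
t 22.9 box [-49.3   0.5] z 6.9 tooly-yaw rel box -90.17 open 30.1 F [-0.1 -0.3 -0.6] q6 -0.22 tilt -0.8794 qd 0.015
TIP box [-65.4   0.4  36.8] zdir [ 0.476  0.002 -0.879]
(-60, 0, 37) -> [4.9 0.4 2.5]
(-30, 0, 37) -> [31.2  0.3 16.7]
(-3, 0, 37) -> [55.   0.2 29.6]
(3, 0, 37) -> [60.3  0.2 32.4]
top 0.96 1588 box [-19.3   2. ] [80.8, 64.8] relyaw 0.0
scene 0.66 1007 box [-377.7  173.5] [180.1, 92.2] relyaw 2.7
```

View pics/top32.png

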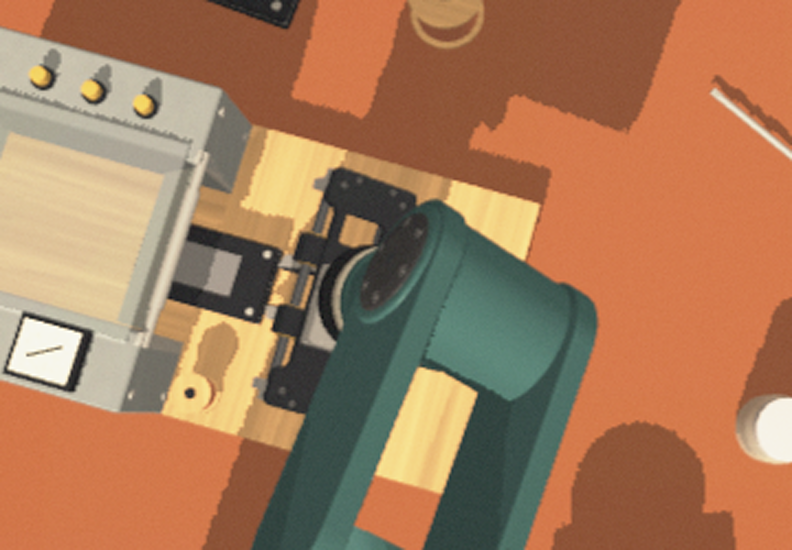

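View pics/scene32.png

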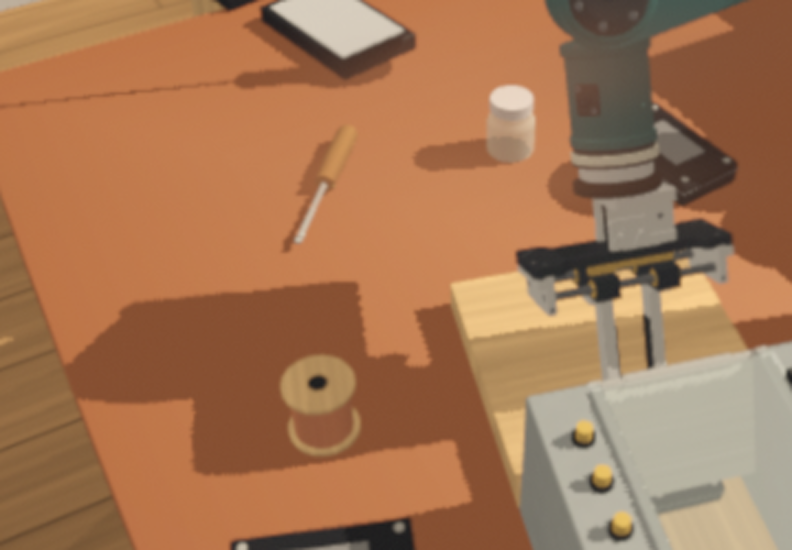

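>>> arm_command([
  [11.5,0,6,0,30],
  [23,0,12.5,0,30],
  [34.5,0,18.5,0,30],
  [46,0,25,0,30],
  [59,0,32,0,30],
  [59,0,32,0,30],
])

```text
clock: 23.85
ee_pos: [566.1, 120.6, 7.2]
tool_rot: [-2.222, -1.682, -0.56]
contact_force: [-0.2, 0.3, -0.8]
opening: 30.4
```

```bash
python3 - <<'E'
from grip import *
go((5,0,37),(-60,0,45))
for n in("top","scene"):
    c=viewer.capture(n);cv2.imwrite(f"pics/{n}33.png",cv2.resize(c["color"][130:380,10:370] if n=="top" else c["color"][200:450,250:550],None,fx=2.2,fy=2.2,interpolation=cv2.INTER_CUBIC)); cases(n,c,35)
E
```

```text
t 23.85 box [17.8 -0.3] z 7.2 tooly-yaw rel box -90.17 open 30.4 F [ 0.3  0.3 -0.8] q6 -0.1 tilt -0.8795 qd 0.023
TIP box [ 1.7 -0.3 37.2] zdir [ 0.476  0.001 -0.88 ]
(5, 0, 37) -> [ 2.9 -0.3  1.7]
(-60, 0, 45) -> [-50.5  -0.2 -36.3]
top 0.97 440 box [15.   1.4] [62.1, 19.5] relyaw 91.6
scene 0.85 534 box [-355.8  198.7] [133.3, 57.2] relyaw -22.8
```

View pics/top33.png

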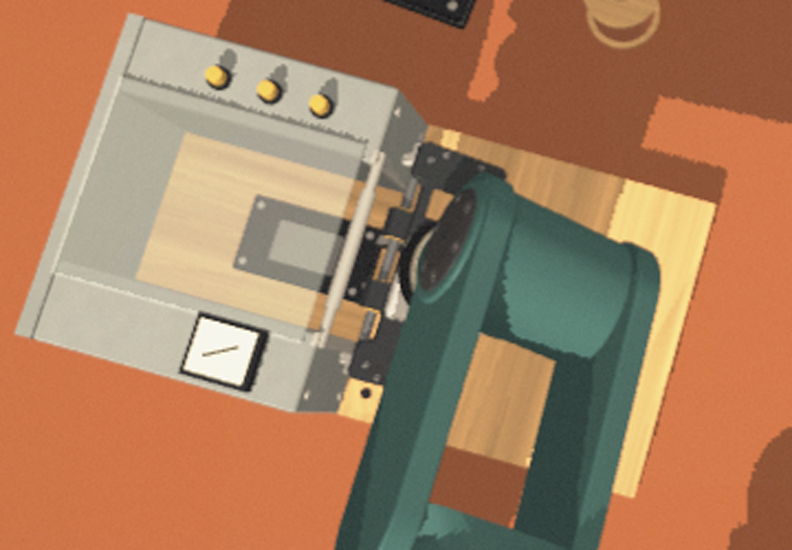

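View pics/scene33.png

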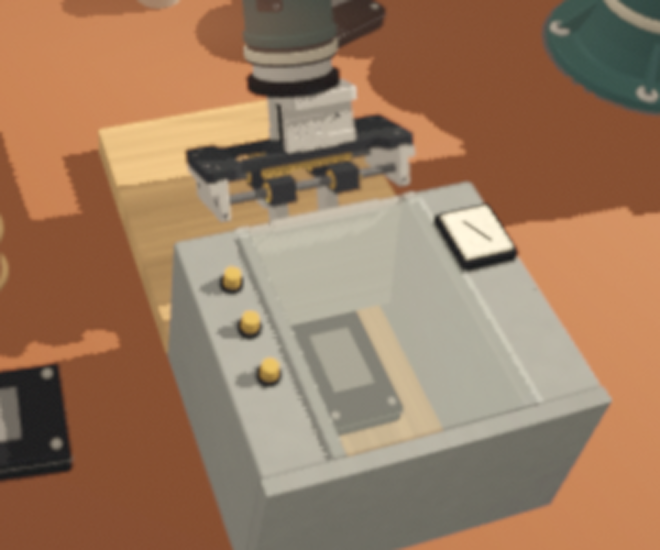

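```bash
python3 - <<'E'
from grip import *
T=viewer.capture("top");S=viewer.capture("scene")
for z in (37,45):
  print(z,[tobox(v).round(1).tolist() for v in bp(S,[(250+336/2.2,200+415/2.2),(250+392/2.2,200+400/2.2)],z)],[tobox(v).round(1).tolist() for v in bp(T,[(10+369/2.2,130+237/2.2),(10+352/2.2,130+290/2.2),(10+262/2.2,130+205/2.2),(10+243/2.2,130+261/2.2)],z)])
E
```

```text
37 [[112.6, -23.3], [112.2, 24.5]] [[17.2, -20.1], [17.5, 25.4], [109.9, -22.0], [110.4, 26.4]]
45 [[116.7, -26.3], [116.3, 21.1]] [[15.1, -19.5], [15.3, 25.6], [107.1, -21.4], [107.6, 26.7]]
```

The case lies flat at box x≈64 (rear screws at x 17, front screws at x 111). I'll withdraw the hand.

>>> arm_command([
  [-12,0,-8,0,30],
  [-25,0,-17,0,30],
  [-50,0,-35,0,30],
  [-95,0,-70,0,30],
  [-120,0,-130,0,30],
  [-150,0,-180,0,30],
  [-150,0,-180,0,30],
])

```text
clock: 25.02
ee_pos: [508.2, -95.9, 97.1]
tool_rot: [-2.234, -1.679, -0.565]
contact_force: [0.4, -0.7, -0.1]
opening: 30.1
```

>>> arm_command([
  [-50,0,-30,0,30],
  [-100,0,-60,0,30],
  [-100,0,-60,0,30],
  [-100,0,-60,0,30],
  [-100,0,-60,0,30],
  [-100,0,-60,0,30],
  [-100,0,-60,0,30],
  [-100,0,-60,0,30],
  [-100,0,-60,0,30],
  [-100,0,-60,0,30],
])

```text
clock: 26.28
ee_pos: [475.3, -202.5, 99.4]
tool_rot: [-2.224, -1.68, -0.56]
contact_force: [-0.4, 0.5, -0.2]
opening: 30.0
```

>>> arm_command([
  [0,0,0,0,30],
  [0,0,0,0,30],
  [0,0,0,0,30],
  [0,0,0,0,30],
  [0,0,0,0,30],
  [0,0,0,0,30],
  [0,0,0,0,30],
  [0,0,0,0,30],
  [0,0,0,0,30],
  [0,0,0,0,30],
])

```text
clock: 27.52
ee_pos: [475.2, -202.4, 99.4]
tool_rot: [-2.224, -1.68, -0.56]
contact_force: [0.2, -0.1, -0.5]
opening: 30.0
```

```bash
python3 - <<'E'
from grip import *
tip()
for n in("top","scene"):
    c=viewer.capture(n);cv2.imwrite(f"pics/{n}34f.png",c["color"]);cv2.imwrite(f"pics/{n}34.png",cv2.resize(c["color"][130:380,10:370] if n=="top" else c["color"][200:450,250:550],None,fx=2.2,fy=2.2,interpolation=cv2.INTER_CUBIC)); cases(n,c,35)
    for q in("small_spool","big_spool","screwdriver","jar"): print(q,[( [round(float(v)) for v in r["position"]],round(r["score"],2)) for r in landmark_of(q,n)])
E
```

```text
t 27.52 box [-317.7    0.7] z 99.4 tooly-yaw rel box -90.28 open 30.0 F [-0.  -0.2 -0.5] q6 -0.54 tilt -0.8799 qd 0.001
TIP box [-333.9    0.7  129.3] zdir [ 0.475  0.    -0.88 ]
top 0.64 2566 box [-396.8  178.6] [110.0, 87.0] relyaw 19.7
top 0.58 83 box [39.4  0.3] [55.3, 5.8] relyaw 89.2
small_spool [([455, 110, 32], 0.9)]
big_spool [([788, -90, -6], 0.8)]
screwdriver [([652, -396, 2], 0.6)]
jar []
scene 0.72 1611 box [-392.8  162.3] [163.2, 110.2] relyaw 21.0
small_spool []
big_spool [([788, -93, -2], 0.78)]
screwdriver [([653, -398, -4], 0.53)]
jar [([431, -359, -1], 0.57)]
```

View pics/top34.png

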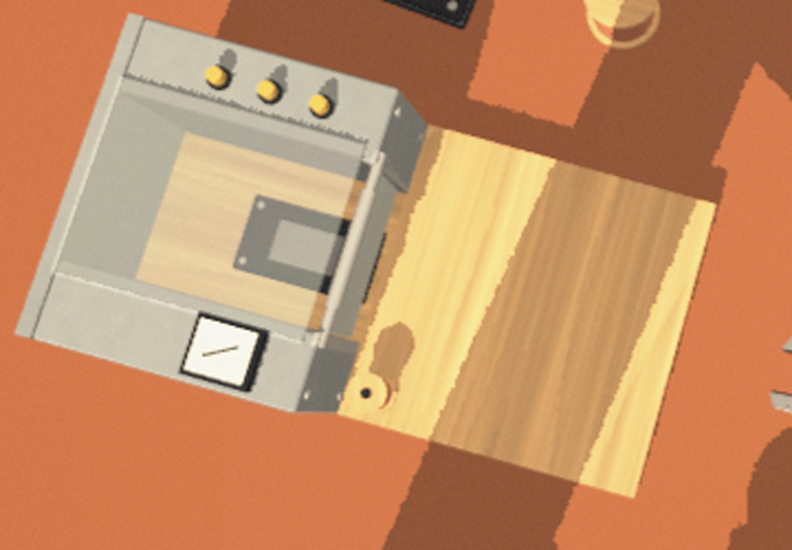

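View pics/scene34.png

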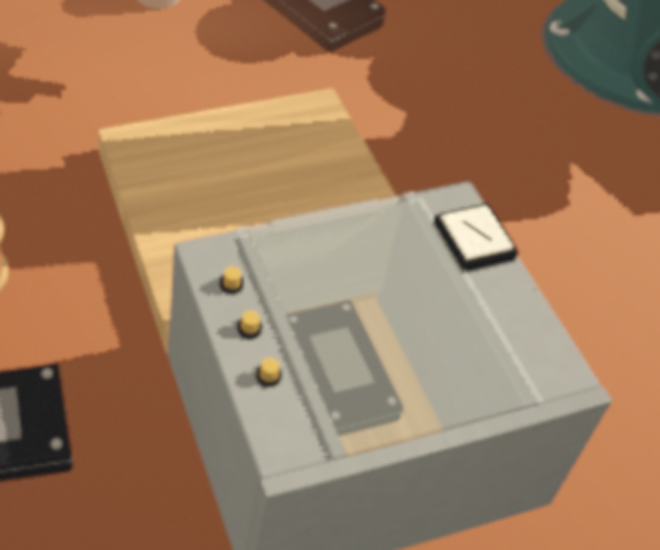

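```bash
python3 - <<'E'
from grip import *
S=viewer.capture("scene");T=viewer.capture("top")
px=[(294,318),(347,307),(336,415),(392,400)]
print([tobox(v).round(1).tolist() for v in bp(S,[(250+a/2.2,200+b/2.2) for a,b in px],37)])
print("top front",[tobox(v).round(1).tolist() for v in bp(T,[(10+a/2.2,130+b/2.2) for a,b in ((262,205),(243,261))],37)], "rear bottom strip",[tobox(v).round(1).tolist() for v in bp(T,[(10+a/2.2,130+b/2.2) for a,b in ((384,235),(364,303))],25)])
# flap compare with first picture
a=cv2.imread("pics/top0.png");b=T["color"];d=np.abs(a.astype(int)-b).max(2)[170:310,140:220]
cv2.imwrite("pics/flapcmp.png",cv2.resize(np.hstack([a[170:310,140:220],b[170:310,140:220]]),None,fx=4,fy=4,interpolation=cv2.INTER_CUBIC))
E
```

```text
[[17.9, -22.3], [19.1, 25.1], [112.6, -23.3], [112.2, 24.5]]
top front [[109.9, -22.0], [110.4, 26.4]] rear bottom strip [[8.9, -25.9], [7.9, 32.7]]
```

View pics/flapcmp.png

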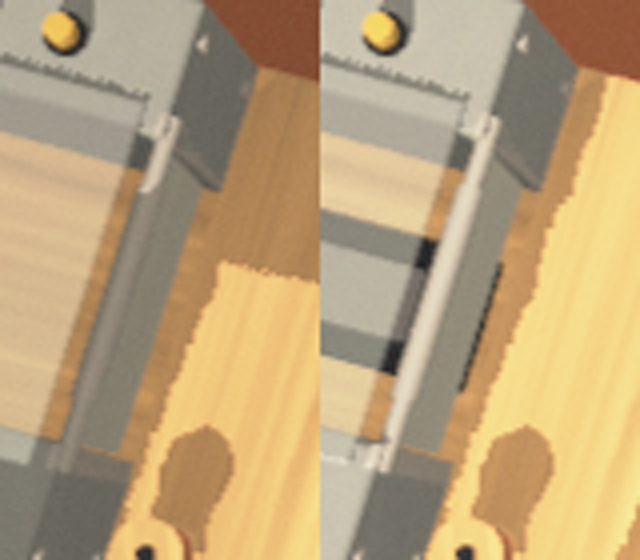

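The flap hangs as it did in the first picture. All four screws fit a flat top at z = 37, with the centre at about x 64–65 and y +1. I'm handing in.

```bash
python3 -c "
from plant import job
print(job.sign_off())"
```

```text
the job is handed in; nothing more can be done
None
```

The case is inside the test box, lying flat on the floor, and the flap is shut. I handed the job in at about 28 s of the 64 s allowed; the sign-off gives no verdict.

**What I did**
- **Centring:** I pushed the case sideways with both fingertips until it was centred on the mouth and in line with it.
- **Tilting the hand:** With the hand pointing straight down, its body would have hit the hinge rod. I tilted the fingers about 28° forward by commanding the arm past its reach limit.
- **Loading:** I then pushed the case from behind, through the flap and over the sill, and drew the hand back about 330 mm from the sill.

**Last checks**
- **Case:** Its centre is about 64–65 mm past the sill and 1 mm off the middle. All four corner screws fit a level top at the height expected for the floor.
- **Flap:** In the top view it hangs exactly as in the first picture.
- **Other things:** The spools and the screwdriver read within a few mm of where they started; the jar was found only in the scene view, also in place.
- **Contact:** The measured force is zero within noise.

**What disagreed**
- **Tool length:** The real fingertips end about 34 mm short of the reported TCP along the tool. I found this in the pictures, confirmed it by touching the apron with about 10 N, and corrected for it.
- **Joint limit:** A first turn the wrong way ran joint 6 to its limit, with no other effect seen.
- **Case detection:** At the end the network gave no usable outline of the case under the clear roof, so I measured it from the screws.

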